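Change the pods in the drinks maker

ROBOT

A 6-joint arm with a two-finger parallel gripper is mounted at the origin on a cart in front of the work surface, level with it; the furniture and walls round the work are solid. World frame = base frame: x ahead of the robot, y to its left, z up, the work surface at z = 0. Lengths are in m, angles in rad, forces in N, time in s.
With the tool pointing down it reaches from about 0.35 to 0.725 m from the base axis. Payload 4.3 kg.
Tool frame: the origin (TCP) lies at the very end of the fingers, on their centre line; the grasp point (between the pads) lies 19 mm behind it; z points along the fingers, y is the line along which they close (so a half turn about z gives the same grasp; the last joint's range is limited). The gripper opens to 85 mm and grips with 20 to 120 N. Pads are 22 mm wide; open, the fingers measure 114 mm over their backs; the gripper's body (76 mm by 85 mm) begins 54 mm behind the grasp point. The pads swing forward as they close: fully open they stand 13 mm farther back than shut.
Start: joints at [1.18, 0.377, 0.081, 1.274, 0, 1.46], TCP at [0.159, 0.553, 0.207] pointing down, gripper open.
Joint ranges: [-2.72, 2.72], [-0.84, 1.66], [-1.02, 1.22], [-1.77, 2.12], [-1.37, 1.28], [-3.14, 3.14]. Speed limits (rad/s): [2.57, 2.57, 3.14, 3.14, 3.14, 3.14].

INTERFACE

Orientations are given as a rotation vector (axis times angle).
In Python, from rig import * gives the robot as it stands.
- The arm moves only by the tool step_arm, never from a script. Its arguments are lists of equal length, an entry for each row: "hand": the finger opening in cm, from 0 to 8.54; "slide": the shift along the tool's x, y, z in cm, a list of three; "turn": the turn about the tool's z in degrees. In form: {"hand": [hand, ...], "slide": [[tx, ty, tz], ...], "turn": [turn, ...]}. A call has 1 to 20 rows; each row shifts and turns the commanded pose from where the row before left it, along the tool's axes as they then stand; what a row does not reach is not made up. A row lasts 1/12 s, in which the tool goes at most 41.7 mm and 7.16 degrees, less where a joint would pass 70% of its speed; a pose out of reach is approached as far as the arm can. A call is refused whole if a number of a shift passes 4.17 or a number of a turn 7.16, either way. A call with a gripper value outside its range is refused whole. The fingers move at their own pace and stop on an object; the grip force is fixed at half the most. Time passes only in rows, so rows that do not move let the fingers close. It gives the time, the measured TCP pose, the force, the opening and the grip force at its end, in the units of the state.
- get_state(): the state, without advancing time (a new reading comes with each control period).
- get_image(name): name is "side" or "top" or "wrist"; returns a dict with "frame" (384x512x3 uint8, blue, green, red), "K" (3x3 intrinsics, pixels), "k1" (the pictures are not rectified: a ray, as slopes to the right and down, at radius r is drawn at 1 + k1 r^2 times it, then the intrinsics apply), "R" (3x3) and "t" (3): a world point X has camera coordinates R X + t. Camera axes: x right, y down, z forward; pixel columns grow to the right and rows downward; lengths in m; the calibration is good to about 2 mm. A picture is of the moment at which its call begins. There is no depth.
- job_done(): hands the job in; it is judged then, once.
The state is a dict: "clock": time; "qpos": joint angles; "dq": joint speeds; "joint_torque": joint torques, N m; "position": TCP position; "ee_rot": TCP orientation; "ft_force": force on the tool from outside, world axes, zero at the start; "torque": the same for the moment, N m; "width": finger opening in m; "finger_force": force on a finger pad.
Only numpy, scipy, OpenCV 4.12 (cv2) and the standard library are available. Lean on these libraries where they do the work, as an engineer would, in place of code of your own. Each camera call takes 0.05 s, during which the arm holds its last target. There are 200 camera calls.

TASK

Change the pods in the drinks maker: press its orange catch so that the clamp lid springs fully open, lift out the spent brown pods and put them in the green bowl, and stand every fresh blue-and-white pod from the drawer upright in a well of its own. Then press the lid down until the catch snaps over it, so that the lid stays shut and has driven the pods home, and push the empty drawer fully shut; leave the tumbler, mug and timer where they stand.

Things in the scene. Friction and masses are not known exactly. Their poses are not given: they have to be found in the camera images.
- machine: drinks maker, fixed, white, 218 mm wide (its y), 255 mm deep (its x points to its rear, the front faces -x). Dark grey deck at height 145 mm with three round pod wells in a row along y, 60 mm apart, under a black clamp lid hinged along the rear. Origin on the worktop under the middle well, z up.
- well_0 (a point): centre of the mouth of well 0, at deck level; axes as the machine's (wells 0, 1, 2 at machine y = -60, 0, +60 mm). Bore 42 mm. A sprung seat in it carries a pod with its underside 19 mm below the deck, collar 9 mm above; the shut lid pushes the pod 8 mm further down (4 N per pod).
- well_1 (a point): centre of the mouth of well 1, at deck level; axes as the machine's (wells 0, 1, 2 at machine y = -60, 0, +60 mm). Bore 42 mm. A sprung seat in it carries a pod with its underside 19 mm below the deck, collar 9 mm above; the shut lid pushes the pod 8 mm further down (4 N per pod).
- well_2 (a point): centre of the mouth of well 2, at deck level; axes as the machine's (wells 0, 1, 2 at machine y = -60, 0, +60 mm). Bore 42 mm. A sprung seat in it carries a pod with its underside 19 mm below the deck, collar 9 mm above; the shut lid pushes the pod 8 mm further down (4 N per pod).
- lid (a joint): clamp lid's angle about the machine's y axis through lid_hinge (rad): 0 latched, 1.88 fully open, past upright; lowest -0.035. Black plate 170 mm wide (y), 12 mm thick, free edge 150 mm from the axis, outer face 10 mm above it when shut. A damped spring opens it in 2 s and always pushes it open (1 to 2 N at the edge). Over 3 pods the edge takes about 10 N; just below 0 the catch snaps.
- lid_hinge (a point): middle of the lid's hinge axis, 85 mm behind the middle well's centre and 30 mm above the deck.
- lid_edge (a point): middle of the lid's free edge, on its outer face; moves with the lid (upper front when shut).
- catch (a joint): angle of the orange catch on the machine's front (rad): 0 at rest, about 0.11 frees the lid, 0.28 at its stop. It springs back by itself.
- catch_button (a point): middle of the top face of the catch's thumb button: orange, 30 mm (x) by 40 mm (y), 100 mm in front of the middle well, 10 mm above the deck. Pressed straight down 3 to 4 mm with about 7 N it frees the lid; it stops at 9 mm. The catch's hook stands up 16 mm behind this point, 30 mm wide, to 47 mm above the deck.
- fresh_a: fresh pod: blue body, white head with silver foil top. Total height 50 mm: body 40 mm across (tapered at the foot) up to 28 mm, collar 48 mm across from 28 to 32 mm, grip head 36 mm across from 32 to 50 mm. Origin at the centre of its underside, z up; 60 g. May be absent.
- fresh_b: fresh pod: blue body, white head with silver foil top. Total height 50 mm: body 40 mm across (tapered at the foot) up to 28 mm, collar 48 mm across from 28 to 32 mm, grip head 36 mm across from 32 to 50 mm. Origin at the centre of its underside, z up; 60 g. May be absent.
- fresh_c: fresh pod: blue body, white head with silver foil top. Total height 50 mm: body 40 mm across (tapered at the foot) up to 28 mm, collar 48 mm across from 28 to 32 mm, grip head 36 mm across from 32 to 50 mm. Origin at the centre of its underside, z up; 60 g. May be absent.
- spent_a: spent pod: same shape as the fresh ones, all brown, with a dark pierced hole in its top; it starts in one of the wells under the lid. May be absent.
- spent_b: spent pod: same shape as the fresh ones, all brown, with a dark pierced hole in its top; it starts in one of the wells under the lid. May be absent.
- spent_c: spent pod: same shape as the fresh ones, all brown, with a dark pierced hole in its top; it starts in one of the wells under the lid. May be absent.
- bowl: green bowl for the spent pods, loose, 125 mm across at the rim, 56 mm high, floor about 10 mm above its underside and 55 mm across. Origin at the centre of its underside.
- pod_box: dark wooden pod box, fixed, 190 mm deep (its x) by 214 mm wide by 85 mm high, with one drawer in its front (-x) that stands open at the start; the fresh pods stand in the drawer in a row along its y, 56 mm apart. Origin at the centre of its underside.
- pod_box_drawer0 (a joint): how far the drawer is out (m): 0 shut, 0.125 fully open; slides along the box's x with about 1 N friction.
- drawer_front (a point): middle of the outer face of the drawer's front panel, 71 mm above the worktop, 1 mm below its upper edge; moves with the drawer, axes as the box's. Panel 208 mm wide (y), 15 mm thick, 58 mm high; a brass knob 28 mm across stands out 43 mm at its middle, about 47 mm above the worktop. The tray's walls reach 63 mm above the worktop, its floor lies at 22 mm.
- tumbler: glass tumbler, 66 mm across and 68 mm high, on the machine's drip grid under the spout; bystander
- mug: teal mug, 78 mm across, 97 mm high; bystander
- timer: round kitchen timer, 67 mm across, 54 mm high, on top of the pod box; bystander

How it is judged:
By the outcome, as a careful person would: the job done as asked, in the order asked, and still so for the second after the job is handed in, with the robot touching nothing.
Of spent_a, spent_b, spent_c only 1 to 2 are there at a start; the rules pass over those that are not, and their reading is None.
Of fresh_a, fresh_b, fresh_c only 2 to 3 are there at a start; the rules pass over those that are not, and their reading is None.
At some moment in a run one of bowl may be knocked a few centimetres aside while the robot is not near it.
It also fails if it takes over 210 s, if anything falls off the work surface, if the arm or the gripper's body presses on something with over 40 N, if the wrist force passes 120 N, or if a joint passes its speed limit or range.

## Working session

There is one attempt and no reset: what is moved stays moved. The work goes in short steps, Python scripts to look and compute and a tool call to move; the robot and the scene stay as the last step left them, time stands still between calls to the robot, and variables do not carry over. Pictures are saved under pics/ and viewed, at most 14 in all, crops included, and the job is handed in when it is done.

Besides the shell and the picture viewer there is one more tool, called after "Call:" as name([rows], argument=value, ...), one row to a line, values as JSON. step_arm: Moves the arm, as the interface text tells. Its arguments: {"type":"object","properties":{"hand":{"type":"array","items":{"type":"number"}},"slide":{"type":"array","items":{"type":"array","items":{"type":"number"}}},"turn":{"type":"array","items":{"type":"number"}}},"required":["hand","slide","turn"]}

```bash
ls; mkdir -p pics
cat > h.py <<'E'
from rig import *
import numpy as np, cv2
from scipy.spatial.transform import Rotation as Ro
def snap(n,f):
    d=get_image(n); cv2.imwrite('pics/'+f+'.png',d['frame']); 
    np.savez('pics/'+f+'.npz',**{k:np.array(v) for k,v in d.items()}); return d
def load(f): return dict(np.load('pics/'+f+'.npz'))
def ray(d,u,v):
    K=d['K']; x=cv2.undistortPoints(np.array([[[u,v]]],float),K,np.array([float(d['k1']),0,0,0]))[0,0]
    w=d['R'].T@np.array([x[0],x[1],1]); return -d['R'].T@d['t'],w
def at(d,u,v,z):
    c,w=ray(d,u,v); return c+w*(z-c[2])/w[2]
def proj(d,X):
    return cv2.projectPoints(np.array(X,float).reshape(-1,1,3),cv2.Rodrigues(d['R'])[0],d['t'].astype(float),d['K'],np.array([float(d['k1']),0,0,0]))[0][:,0]
def delta(p):
    # shift in tool axes (cm) to reach world TCP p
    s=get_state(); R=Ro.from_rotvec(s['ee_rot']).as_matrix()
    return R.T@(np.array(p)-s['position'])*100
E
python3 - <<'E'
from h import *
for n in('side','top','wrist'): 
    d=snap(n,n+'0'); print(n,d['k1'],-d['R'].T@d['t'])
a=[cv2.imread(f'pics/{n}0.png') for n in('side','top')]
s=get_state(); print({k:np.round(v,3) for k,v in s.items()}); print(Ro.from_rotvec(s['ee_rot']).as_matrix().round(3))
E
```

```text
pics
side 0.017699536042400044 [ 0.02054711 -1.05458592  0.59559863]
top -0.08861150726730066 [ 0.39956303 -0.04069579  1.24548853]
wrist -0.04730514636647044 [0.0786926  0.57448584 0.3728382 ]
{'clock': np.float64(0.15), 'qpos': array([1.18 , 0.378, 0.08 , 1.274, 0.   , 1.461]), 'dq': array([ 0.001, -0.003,  0.004, -0.   ,  0.   ,  0.001]), 'joint_torque': array([ 2.0000e-03, -4.6404e+01,  2.7017e+01,  1.4000e-02, -0.0000e+00,
        0.0000e+00]), 'position': array([0.159, 0.552, 0.206]), 'ee_rot': array([-4.40e-01, -3.11e+00,  2.00e-03]), 'ft_force': array([-0.06 ,  0.072, -0.314]), 'torque': array([0.014, 0.026, 0.019]), 'finger_force': np.float64(0.0), 'width': np.float64(0.086)}
[[-0.961  0.277 -0.001]
 [ 0.277  0.961 -0.001]
 [ 0.    -0.002 -1.   ]]
```

View pics/top0.png

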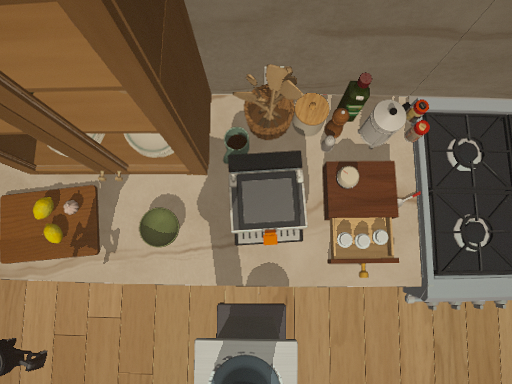

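View pics/side0.png

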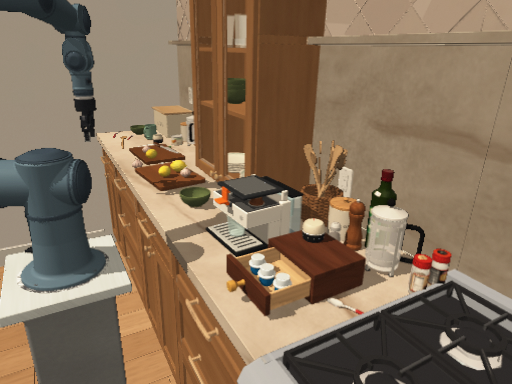

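The top view shows the catch at about (270,237), the bowl at (159,227), three fresh pods near (345,240), (362,241) and (380,238), and the drawer knob at (364,272). Next I'll zoom in for edges.

Run:
```python
import cv2
a=cv2.imread('pics/top0.png')[145:285,222:412]
cv2.imwrite('pics/c1.png',cv2.resize(a,None,fx=4.2,fy=4.2,interpolation=cv2.INTER_CUBIC))
```

```text
(no output)
```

View pics/c1.png

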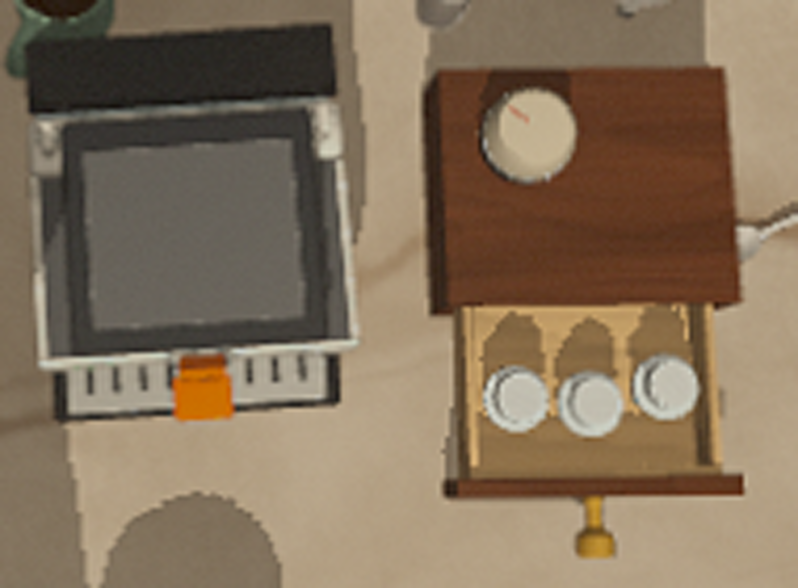

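Run:
```python
from h import *
d=load('top0')
P=lambda x,y,z: at(d,222+x/4.2,145+y/4.2,z)
for n,x,y,z in [('btnFL',175,418,.155),('btnFR',232,414,.155),('lidFL',76,356,.185),('lidFR',328,341,.185),('podL',520,397,.072),('podM',592,402,.072),('podR',667,385,.072),
 ('drwFL',446,484,.072),('drwFR',743,477,.072),('knob',597,545,.047),('timer',532,132,.139),('boxFL',431,308,.085),('boxFR',740,299,.085),('boxRL',440,72,.085),('boxRR',724,70,.085)]:
    print(n,P(x,y,z).round(4))
for n,u,v,z in [('bowl',159,227,.056),('mug',236,142,.09)]: print(n,at(d,u,v,z).round(4))
```

```text
btnFL [ 0.4413 -0.0533  0.155 ]
btnFR [ 0.4444 -0.0913  0.155 ]
lidFL [0.4797 0.0119 0.185 ]
lidFR [ 0.491  -0.1525  0.185 ]
podL [ 0.4613 -0.3026  0.072 ]
podM [ 0.458  -0.3547  0.072 ]
podR [ 0.4703 -0.41    0.072 ]
drwFL [ 0.3993 -0.2479  0.072 ]
drwFR [ 0.4046 -0.4627  0.072 ]
knob [ 0.3558 -0.3617  0.047 ]
timer [ 0.6419 -0.3019  0.139 ]
boxFL [ 0.5238 -0.2373  0.085 ]
boxFR [ 0.5316 -0.4622  0.085 ]
boxRL [ 0.6984 -0.2481  0.085 ]
boxRR [ 0.7021 -0.4603  0.085 ]
bowl [0.4947 0.2708 0.056 ]
mug [0.7597 0.0342 0.09  ]
```

Call:
step_arm([
  [-2.5,-2.9,-0.3],
  [-2.5,-2.9,-0.3],
  [-2.5,-2.9,-0.3],
  [-2.5,-2.9,-0.3],
  [-2.5,-2.9,-0.3],
  [-2.5,-2.9,-0.3],
  [-2.5,-2.9,-0.3],
  [-2.5,-2.9,-0.3],
  [-2.5,-2.9,-0.3],
  [-2.5,-2.9,-0.3],
  [-2.5,-2.9,-0.3],
  [-2.5,-2.9,-0.3],
  [-2.5,-2.9,-0.3],
  [-2.5,-2.9,-0.3],
  [-2.5,-2.9,0],
  [-2.5,-2.9,0],
  [-2.5,-2.9,0],
  [-2.5,-2.7,0],
], hand=[0,0,0,0,0,0,0,0,0,0,0,0,0,0,0,0,0,0], turn=[0,0,0,0,0,0,0,0,0,0,0,0,0,0,0,0,0,0])

```text
clock: 1.65
position: [0.4478, -0.074, 0.2486]
ee_rot: [-0.441, -3.11, -0.0]
ft_force: [0.8, 1.1, -0.0]
width: 0.0001
finger_force: 0.0
```

Call:
step_arm([
  [0,0,0],
  [0,0,0],
  [0,0,0],
  [0,0,0],
  [0,0,0],
  [0,0,0],
  [0,0,0],
  [0,0,0],
  [0,0,0],
  [0,0,0],
  [0,0,0],
], hand=[0,0,0,0,0,0,0,0,0,0,0], turn=[7,7,7,7,7,7,7,7,7,7,0])

```text
clock: 2.57
position: [0.4473, -0.0717, 0.2484]
ee_rot: [-2.146, -2.293, 0.0]
ft_force: [0.3, 0.5, -0.1]
width: 0.0004
finger_force: 0.0
```

Run:
```python
from h import *
print(get_state()['qpos'].round(2),delta([.448,-.072,.165]).round(2))
d=snap('wrist','w1')
```

```text
[-0.3   0.12 -0.15  1.3   0.    1.21] [-0.03  0.07  8.34]
```

View pics/w1.png

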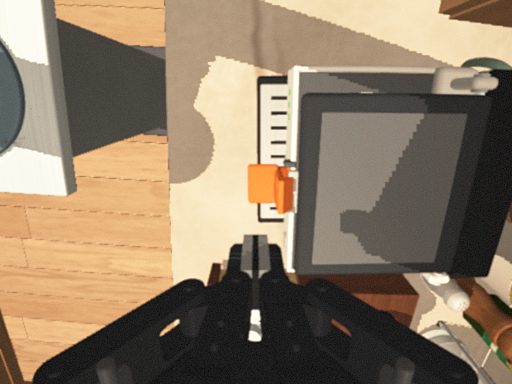

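The wrist view shows the button with its front edge at u≈249, v 165–202, and the lid's front corners at about (305,94) and (296,275).

Run:
```python
from h import *
d=load('w1')
for n,u,v,z in [('btnF1',249,165,.155),('btnF2',249,203,.155),('lid1',304,94,.185),('lid2',296,275,.185),('tipcheck',256,236,.2484)]: print(n,at(d,u,v,z).round(4))
print(-d['R'].T@d['t'])
print(proj(d,[.4473,-.0717,.2484]))
```

```text
btnF1 [ 0.4398 -0.0522  0.155 ]
btnF2 [ 0.442  -0.0909  0.155 ]
lid1 [0.4794 0.0146 0.185 ]
lid2 [ 0.4919 -0.1511  0.185 ]
tipcheck [ 0.4479 -0.0777  0.2484]
[0.44164603 0.01070635 0.41541004]
[[255.64880305 227.86316398]]
```

Call:
step_arm([
  [0,0,3.0],
  [0,0,3.0],
  [0,0,2.0],
  [0,0,0.8],
  [0,0,0.3],
  [0,0,0.3],
  [0,0,0.3],
  [0,0,0.2],
  [0,0,0],
  [0,-1,-2],
  [0,-3,-2],
], hand=[0,0,0,0,0,0,0,0,0,0,0], turn=[0,0,0,0,0,0,0,0,0,0,0])

```text
clock: 3.53
position: [0.4099, -0.0749, 0.1902]
ee_rot: [2.142, 2.297, 0.002]
ft_force: [0.4, -1.0, 1.0]
width: -0.0
finger_force: 0.0
```

Call:
step_arm([
  [0,0,-4],
  [0,0,-4],
  [0,0,-4],
  [0,0,0],
  [0,0,0],
  [0,0,0],
  [0,0,0],
  [0,0,0],
  [0,0,0],
  [0,0,0],
  [0,0,0],
  [0,0,0],
  [0,0,0],
  [0,0,0],
  [0,0,0],
  [0,0,0],
  [0,0,0],
  [0,0,0],
  [0,0,0],
  [0,0,0],
], hand=[5,5,5,5,5,5,5,5,5,5,5,5,5,5,5,5,5,5,5,5], turn=[0,0,0,0,0,0,0,0,0,0,0,0,0,0,0,0,0,0,0,0])

```text
clock: 5.2
position: [0.4077, -0.0746, 0.3097]
ee_rot: [2.144, 2.296, 0.0]
ft_force: [0.2, -0.5, 0.2]
width: 0.0498
finger_force: 0.0
```

Run:
```python
from h import *
a=snap('wrist','w2')['frame'];b=snap('top','t2')['frame']
c=np.hstack([a, cv2.resize(b[100:292,200:330],(260,384))]); cv2.imwrite('pics/w2c.png',c)
```

```text
(no output)
```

View pics/w2c.png

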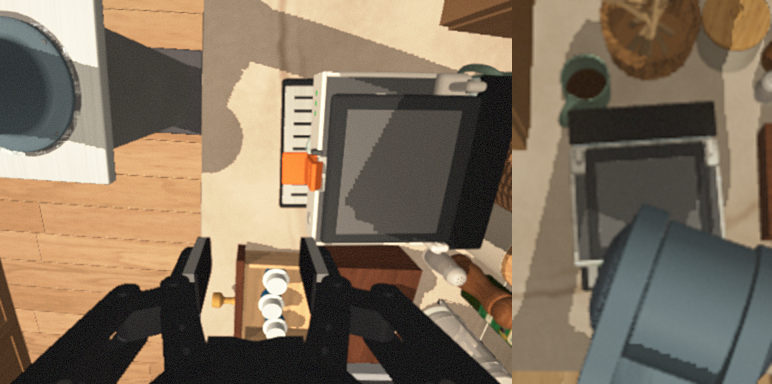

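The lid is still shut, with its plate flat in both views. I'll press again, deeper, and read the force.

Call:
step_arm([
  [0,2.1,3.0],
  [0,2.1,3.0],
  [0,0,3.5],
  [0,0,3.5],
  [0,0,1.6],
  [0,0,0.4],
  [0,0,0.4],
  [0,0,0.3],
  [0,0,0],
  [0,0,0],
], hand=[0,0,0,0,0,0,0,0,0,0], turn=[0,0,0,0,0,0,0,0,0,0])

```text
clock: 6.13
position: [0.4507, -0.0721, 0.154]
ee_rot: [2.143, 2.294, 0.002]
ft_force: [0.9, 0.2, 1.0]
width: -0.0002
finger_force: 0.0
```

Call:
step_arm([
  [0,0,0.3],
  [0,0,0.3],
  [0,0,0],
  [0,0,0],
  [0,0,0],
], hand=[0,0,0,0,0], turn=[0,0,0,0,0])

```text
clock: 6.55
position: [0.4496, -0.0717, 0.1468]
ee_rot: [-2.144, -2.296, -0.0]
ft_force: [0.3, 0.3, 0.6]
width: 0.0001
finger_force: 0.0
```

Run:
```python
from h import *
a=snap('wrist','w3')['frame'];b=snap('side','s3')['frame']
c=np.hstack([a[:,150:], cv2.resize(b[130:290,190:330],(420,480))[:384]]); cv2.imwrite('pics/w3c.png',c)
```

```text
(no output)
```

View pics/w3c.png

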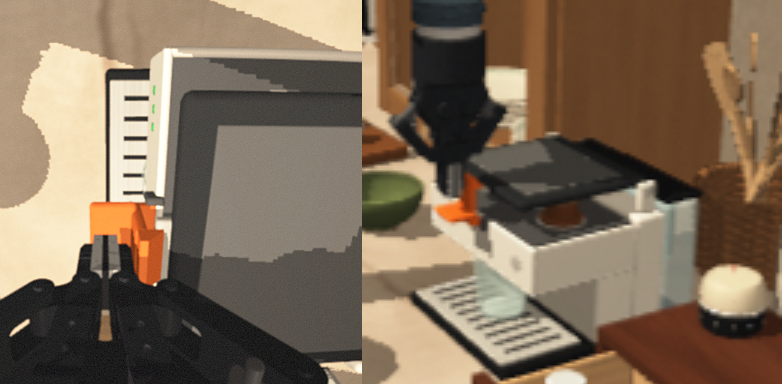

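The fingertips are on the button in both views, with the lid still shut. I'll press further.

Call:
step_arm([
  [0,0,0.3],
  [0,0,0],
  [0,0,0],
  [0,0,0],
], hand=[0,0,0,0], turn=[0,0,0,0])

```text
clock: 6.98
position: [0.4495, -0.0717, 0.1436]
ee_rot: [-2.144, -2.296, 0.0]
ft_force: [0.8, 0.2, 0.7]
width: 0.0002
finger_force: 0.0
```

Call:
step_arm([
  [0,0,0.3],
  [0,0,0],
  [0,0,0],
  [0,0,0],
], hand=[0,0,0,0], turn=[0,0,0,0])

```text
clock: 7.32
position: [0.4496, -0.0717, 0.1406]
ee_rot: [-2.144, -2.296, -0.0]
ft_force: [-0.9, 0.2, -0.3]
width: -0.0
finger_force: 0.0
```

Run:
```python
from h import *
d=load('side0'); 
print('tcp',proj(d,[.4496,-.0717,.1468]),'btn corners',proj(d,[[.441,-.052,.155],[.443,-.091,.155],[.472,-.09,.155],[.472,-.05,.155]]))
f=snap('side','s4')['frame']
cv2.imwrite('pics/s4c.png',np.hstack([cv2.resize(x[170:230,195:260],None,fx=6,fy=6,interpolation=cv2.INTER_NEAREST) for x in(d['frame'],f)]))
```

```text
tcp [[219.00125557 202.01712237]] btn corners [[213.94362366 197.92824914]
 [219.54761504 202.10027848]
 [227.94601399 200.41854399]
 [222.63510531 196.13612833]]
```

View pics/s4c.png

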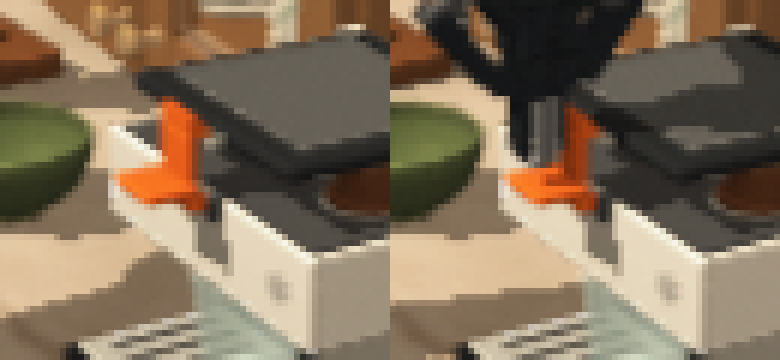

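The shut fingertips end about 13 mm above the reported TCP, so the press hasn't reached the button yet. I'll continue down by feel.

Call:
step_arm([
  [0,0,0.3],
  [0,0,0],
  [0,0,0],
  [0,0,0],
], hand=[0,0,0,0], turn=[0,0,0,0])

```text
clock: 7.7
position: [0.4495, -0.0716, 0.1376]
ee_rot: [-2.144, -2.296, -0.0]
ft_force: [-0.8, -0.2, 0.5]
width: -0.0
finger_force: 0.0
```

Call:
step_arm([
  [0,0,0.3],
  [0,0,0],
  [0,0,0],
  [0,0,0],
], hand=[0,0,0,0], turn=[0,0,0,0])

```text
clock: 8.03
position: [0.4496, -0.0717, 0.1346]
ee_rot: [-2.144, -2.296, 0.0]
ft_force: [-0.7, 0.4, -0.9]
width: 0.0003
finger_force: 0.0
```

Call:
step_arm([
  [0,0,0.3],
  [0,0,0],
  [0,0,0],
], hand=[0,0,0], turn=[0,0,0])

```text
clock: 8.28
position: [0.4494, -0.0716, 0.1315]
ee_rot: [-2.144, -2.296, 0.0]
ft_force: [1.2, 0.2, 0.3]
width: -0.0003
finger_force: 0.0
```

Call:
step_arm([
  [0,0,0.3],
  [0,0,0],
  [0,0,0],
], hand=[0,0,0], turn=[0,0,0])

```text
clock: 8.53
position: [0.4491, -0.0718, 0.1288]
ee_rot: [-2.144, -2.296, 0.001]
ft_force: [-2.1, -0.4, 3.0]
width: -0.0004
finger_force: 2.1
```

Run:
```python
from h import *
f=snap('side','s5')['frame'];g=snap('wrist','w5')['frame']
cv2.imwrite('pics/s5c.png',np.hstack([cv2.resize(f[170:230,195:260],None,fx=6,fy=6,interpolation=cv2.INTER_NEAREST),cv2.resize(g[140:320,190:370],(360,360))]))
```

```text
(no output)
```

View pics/s5c.png

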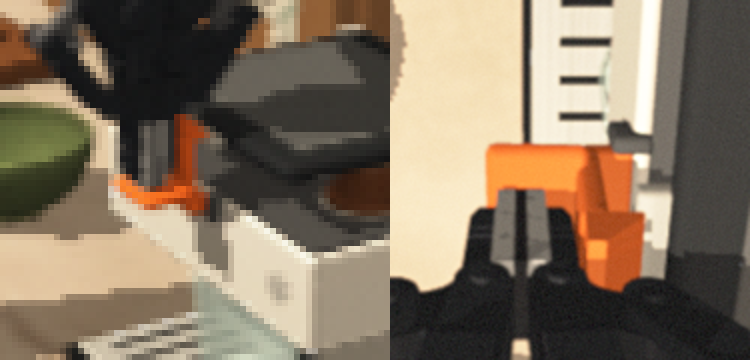

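Contact now at TCP z ≈ 0.129. I'll continue the press.

Call:
step_arm([
  [0,0,0.3],
  [0,0,0],
  [0,0,0],
], hand=[0,0,0], turn=[0,0,0])

```text
clock: 8.88
position: [0.4491, -0.0719, 0.1281]
ee_rot: [2.144, 2.295, -0.001]
ft_force: [-10.8, 0.5, 23.5]
width: -0.0006
finger_force: 14.4
```

Call:
step_arm([
  [0,0,0.2],
  [0,0,0],
  [0,0,0],
], hand=[0,0,0], turn=[0,0,0])

```text
clock: 9.13
position: [0.4491, -0.072, 0.1278]
ee_rot: [2.143, 2.294, -0.0]
ft_force: [-17.0, 2.6, 36.2]
width: 0.0
finger_force: 22.3
```

Call:
step_arm([
  [0,0,-1],
  [0,-1,-1.5],
  [0,-3,-2],
  [0,0,-3],
  [0,0,-3],
  [0,0,-2],
  [0,0,0],
  [0,0,0],
], hand=[0,0,0,0,0,0,0,0], turn=[0,0,0,0,0,0,0,0])

```text
clock: 9.8
position: [0.411, -0.0747, 0.2495]
ee_rot: [2.142, 2.294, 0.003]
ft_force: [0.4, 0.2, -0.6]
width: -0.0003
finger_force: 0.0
```

Run:
```python
from h import *
f=snap('side','s6')['frame'];g=snap('wrist','w6')['frame']
print(get_state()['position'])
cv2.imwrite('pics/s6c.png',np.hstack([cv2.resize(f[150:250,185:310],None,fx=3.2,fy=3.2,interpolation=cv2.INTER_CUBIC),cv2.resize(g[:,112:],(400,384))[:320]]))
```

```text
[ 0.40943405 -0.07422232  0.24758529]
```

View pics/s6c.png

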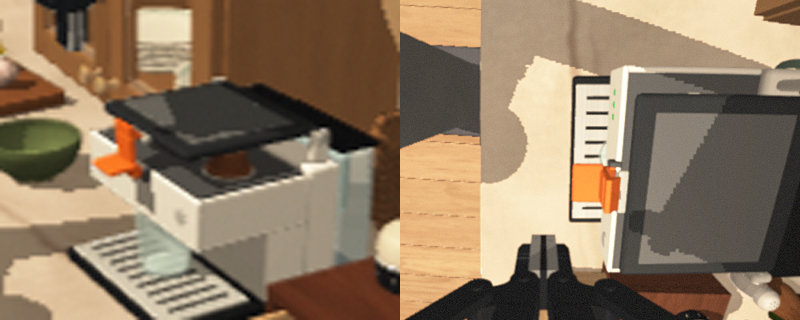

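The lid is still shut. The force was rigid and pushed backward, so the spread knuckles were probably landing on the hook top. I'll turn the hand 90° so its thin side faces the hook.

Call:
step_arm([
  [0,0,0],
  [0,0,0],
  [0,0,0],
  [0,0,0],
  [0,0,0],
  [0,0,0],
  [0,0,0],
  [0,0,0],
  [0,0,0],
  [0,0,0],
  [0,0,0],
  [0,0,0],
  [0,0,0],
  [0,0,0],
], hand=[0,0,0,0,0,0,0,0,0,0,0,0,0,0], turn=[-7,-7,-7,-7,-7,-7,-7,-7,-7,-7,-7,-7,-6,0])

```text
clock: 11.07
position: [0.4088, -0.074, 0.247]
ee_rot: [0.11, -3.137, -0.002]
ft_force: [-0.7, -1.2, -0.9]
width: 0.0
finger_force: 0.0
```

Call:
step_arm([
  [-1.9,0.1,1],
  [-1.9,0.1,2],
  [0,0,3],
  [0,0,3],
  [0,0,1.5],
  [0,0,0],
  [0,0,0.6],
  [0,0,0],
], hand=[0,0,0,0,0,0,0,0], turn=[0,0,0,0,0,0,0,0])

```text
clock: 11.73
position: [0.4473, -0.0698, 0.1373]
ee_rot: [0.105, -3.139, -0.0]
ft_force: [0.4, 0.3, 0.5]
width: 0.0
finger_force: 0.0
```

Call:
step_arm([
  [0,0,0.3],
  [0,0,0.3],
  [0,0,0],
  [0,0,0],
], hand=[0,0,0,0], turn=[0,0,0,0])

```text
clock: 12.07
position: [0.4478, -0.0699, 0.1321]
ee_rot: [-0.107, 3.139, -0.0]
ft_force: [0.0, -0.1, -0.1]
width: -0.0
finger_force: 0.0
```

Call:
step_arm([
  [0,0,0.3],
  [0,0,0],
  [0,0,0],
  [0,0,0],
], hand=[0,0,0,0], turn=[0,0,0,0])

```text
clock: 12.4
position: [0.4475, -0.0698, 0.1287]
ee_rot: [-0.107, 3.14, 0.0]
ft_force: [-0.4, 0.3, -0.1]
width: -0.0001
finger_force: 0.0
```

Call:
step_arm([
  [0,0,0.2],
  [0,0,0],
  [0,0,0],
  [0,0,0],
], hand=[0,0,0,0], turn=[0,0,0,0])

```text
clock: 12.73
position: [0.4471, -0.0699, 0.1267]
ee_rot: [0.107, -3.139, 0.0]
ft_force: [-2.5, 0.1, 2.5]
width: 0.0001
finger_force: 1.4
```

Call:
step_arm([
  [0,0,0.2],
  [0,0,0],
  [0,0,0],
  [0,0,0],
], hand=[0,0,0,0], turn=[0,0,0,0])

```text
clock: 13.07
position: [0.447, -0.0699, 0.1252]
ee_rot: [0.107, -3.139, 0.001]
ft_force: [-5.9, 0.5, 9.0]
width: 0.0
finger_force: 5.2
```

Run:
```python
from h import *
s=get_state(); print(s['ft_force'],s['torque'],s['finger_force'])
f=snap('side','s7')['frame'];g=snap('wrist','w7')['frame']
cv2.imwrite('pics/s7c.png',np.hstack([cv2.resize(f[165:225,195:260],None,fx=6,fy=6,interpolation=cv2.INTER_NEAREST),cv2.resize(g[:,112:],(400,384))[:360]]))
```

```text
[-5.94381562  0.52094268  9.01497241] [-0.03034981  0.90226979  0.0185637 ] 5.247165521141142
```

View pics/s7c.png

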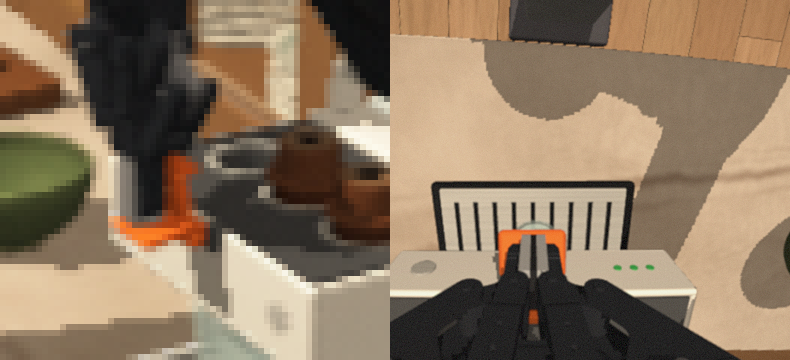

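The lid has sprung open, and the side view shows brown spent pods in wells 0 and 1 with well 2 empty. I'll retract and take a measuring view.

Call:
step_arm([
  [0.5,0,-2],
  [0,0,-4],
  [0,0,-4],
  [0,0,-4],
  [0,0,-2],
  [0,0,0],
  [0,0,0],
  [0,0,0],
  [0,0,0],
  [0,0,0],
  [0,0,0],
  [0,0,0],
  [0,0,0],
  [0,0,0],
  [0,0,0],
  [0,0,0],
  [0,0,0],
  [0,0,0],
], hand=[0,0,0,5,5,5,5,5,5,5,5,5,5,5,5,5,5,5], turn=[0,0,0,0,0,7,7,7,7,7,7,7,7,7,7,7,7,6])

```text
clock: 14.67
position: [0.443, -0.0701, 0.2844]
ee_rot: [2.151, 2.29, 0.001]
ft_force: [-0.1, -1.1, -0.4]
width: 0.0499
finger_force: 0.0
```

Call:
step_arm([
  [-2.3,3,-0.7],
  [-2.3,3,-0.7],
  [0,3,0],
  [0,0,0],
], hand=[5,5,5,5], turn=[0,0,0,0])

```text
clock: 15.0
position: [0.5401, -0.1109, 0.2964]
ee_rot: [2.145, 2.295, 0.003]
ft_force: [0.7, 0.2, -0.5]
width: 0.0498
finger_force: 0.0
```

Run:
```python
from h import *
print(get_state()['position'])
g=snap('wrist','w8');b=snap('top','t8')['frame']; print(g['K'])
cv2.imwrite('pics/w8c.png',np.hstack([g['frame'],cv2.resize(b[190:270,130:185],(264,384))]))
```

```text
[ 0.54009323 -0.1108597   0.29644258]
[[280.69915119   0.         255.00851366]
 [  0.         280.69915119 191.21164447]
 [  0.           0.           1.        ]]
```

View pics/w8c.png

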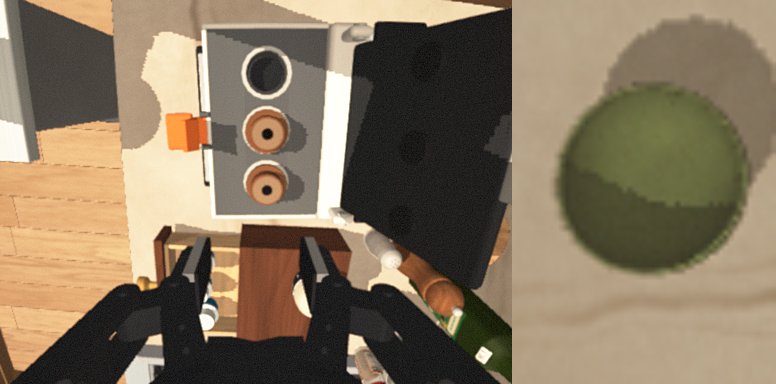

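Run:
```python
from h import *
for f,p,w in (('w1',[.4473,-.0717,.2484],0),('w8',[.5401,-.1109,.2964],.05)):
    d=load(f); s=np.array([.998,.068,0])
    print(f,d['R'].round(3).tolist())
    for b in (0,.01,.02,.03): print(b,[proj(d,np.array(p)+k*s*w/2+[0,0,b]).round(0).tolist() for k in(-1,1)])
d=load('w8'); g=d['frame'].astype(int)
for n,u,v,z in [('ring2',266,71,.145),('hole1',267,134,.176),('hole0',267,190,.176),('collar1',267,131,.154),('collar0',267,184,.154),('deckFL',205,26,.145),('deckFR',213,217,.145),('btnF',167,116,.155),('btnF2',169,150,.155)]: print(n,at(d,u,v,z).round(4))
# refine: dark holes / ring
gray=cv2.cvtColor(d['frame'],cv2.COLOR_BGR2GRAY)
c=cv2.HoughCircles(cv2.GaussianBlur(gray[30:220,225:310],(3,3),0),cv2.HOUGH_GRADIENT,1,30,param1=120,param2=15,minRadius=14,maxRadius=30)
print(c+[225,30,0] if c is not None else None)
hsv=cv2.cvtColor(d['frame'],cv2.COLOR_BGR2HSV)
m=((hsv[...,2]>190)&(hsv[...,1]<40)).astype(np.uint8); m[:40]=0;m[100:]=0;m[:,:238]=0;m[:,295:]=0
y,x=np.nonzero(m); print('ring',len(x),cv2.fitEllipse(np.stack([x,y],1).astype(np.float32)))
b=load('t8'); h=cv2.cvtColor(b['frame'],cv2.COLOR_BGR2HSV)
m=((abs(h[...,0].astype(int)-40)<15)&(h[...,1]>90)).astype(np.uint8);m[:190]=0;m[270:]=0;m[:,:130]=0;m[:,185:]=0
y,x=np.nonzero(m); u=(x.min()+x.max())/2;v=(y.min()+y.max())/2; print('bowl',u,v,at(b,u,v,.056))
```

```text
w1 [[0.998, 0.066, -0.001], [0.063, -0.944, 0.323], [0.02, -0.323, -0.946]]
0 [[[256.0, 228.0]], [[256.0, 228.0]]]
0.01 [[[256.0, 235.0]], [[256.0, 235.0]]]
0.02 [[[256.0, 243.0]], [[256.0, 243.0]]]
0.03 [[[256.0, 252.0]], [[256.0, 252.0]]]
w8 [[0.998, 0.067, 0.001], [0.063, -0.944, 0.323], [0.022, -0.322, -0.946]]
0 [[[218.0, 228.0]], [[294.0, 228.0]]]
0.01 [[[216.0, 235.0]], [[296.0, 235.0]]]
0.02 [[[214.0, 243.0]], [[298.0, 243.0]]]
0.03 [[[211.0, 252.0]], [[301.0, 252.0]]]
ring2 [ 0.5441 -0.0025  0.145 ]
hole1 [ 0.5488 -0.0644  0.176 ]
hole0 [ 0.5536 -0.1241  0.176 ]
collar1 [ 0.5497 -0.0639  0.154 ]
collar0 [ 0.5545 -0.1241  0.154 ]
deckFL [0.479  0.0363 0.145 ]
deckFR [ 0.4918 -0.1741  0.145 ]
btnF [ 0.4414 -0.0548  0.155 ]
btnF2 [ 0.4426 -0.0916  0.155 ]
[[[266.5         71.5         25.20000076]
  [264.5        131.5         22.5       ]
  [266.5        181.5         21.29999924]]]
ring 301 ((266.22637939453125, 72.2491226196289), (46.283084869384766, 48.984107971191406), 4.088498592376709)
bowl 159.0 227.0 [0.49468312 0.27078367 0.056     ]
```

Well 2's ring is at (266,72) and the pod holes are at (267,134) and (268,190). That gives collinear wells 60 mm apart, as they should be. I'll go down on well 0's pod.

Call:
step_arm([
  [-1.4,1.3,2],
  [0,0,3.5],
  [0,0,3.5],
  [0,0,3.5],
  [0,0,2],
  [0,0,1],
  [0,0,0],
  [0,0,0],
], hand=[5.2,5.2,5.2,5.2,5.2,5.2,5.2,5.2], turn=[0,0,0,0,0,0,0,0])

```text
clock: 15.77
position: [0.5491, -0.1228, 0.1446]
ee_rot: [2.144, 2.296, 0.001]
ft_force: [0.7, -0.5, 0.0]
width: 0.0523
finger_force: 0.0
```

Call:
step_arm([
  [0,0,0.5],
  [0,0,0],
  [0,0,0],
], hand=[5.2,5.2,5.2], turn=[0,0,0])

```text
clock: 16.02
position: [0.5502, -0.1233, 0.14]
ee_rot: [2.143, 2.294, 0.002]
ft_force: [-0.5, 0.5, 0.5]
width: 0.0521
finger_force: 0.0
```

Call:
step_arm([
  [0,0,0],
  [0,0,0],
  [0,0,0],
  [0,0,0],
], hand=[3,3,3,3], turn=[0,0,0,0])

```text
clock: 16.35
position: [0.5506, -0.1232, 0.1396]
ee_rot: [2.143, 2.294, 0.002]
ft_force: [1.5, 0.2, 2.8]
width: 0.0335
finger_force: 59.3
```

Call:
step_arm([
  [0,0,0],
  [0,0,0],
  [0,0.3,0.5],
  [0,0,0.3],
  [0,0,0],
  [0,0,0],
  [0,0,0],
  [0,0,0],
], hand=[5.2,5.2,5.2,5.2,3,3,3,3], turn=[0,0,0,0,0,0,0,0])

```text
clock: 17.02
position: [0.5523, -0.1227, 0.1307]
ee_rot: [-2.144, -2.296, -0.0]
ft_force: [1.1, 0.0, 0.1]
width: 0.0339
finger_force: 59.5
```

Call:
step_arm([
  [0,0,-2],
  [0,0,-3.5],
  [0,0,-4],
  [0,0,-2.5],
  [3.75,-0.32,0],
  [3.75,-0.32,0],
  [3.75,-0.32,0],
  [3.75,-0.32,0],
  [3.75,-0.32,0],
  [3.75,-0.32,0],
  [3.75,-0.32,0],
  [3.75,-0.32,0],
  [3.75,-0.32,0],
  [3.75,-0.32,0],
  [0,0,0],
], hand=[3,3,3,3,3,3,3,3,3,3,3,3,3,3,3], turn=[0,0,0,0,0,0,0,0,0,0,0,0,0,0,0])

```text
clock: 18.27
position: [0.4927, 0.2548, 0.2502]
ee_rot: [-2.134, -2.301, -0.001]
ft_force: [0.9, 0.1, -0.9]
width: 0.0337
finger_force: 62.1
```

```bash
cat >> h.py <<'E'
def bowl(z=.056):
    b=get_image('top'); h=cv2.cvtColor(b['frame'],cv2.COLOR_BGR2HSV)
    m=((abs(h[...,0].astype(int)-40)<15)&(h[...,1]>90)).astype(np.uint8)
    n,l,s,c=cv2.connectedComponentsWithStats(m); s[0]=0
    for i in np.argsort(-s[:,4])[:3]: x,y,w,hh,a=s[i]; print('green',x,y,w,hh,a,at(b,x+w/2-.5,y+hh/2-.5,z).round(4))
E
python3 - <<'E'
from h import *
bowl(); s=get_state(); print(s['position'],s['width'],delta([.495,.249,.045]))
E
```

```text
green 143 208 36 39 912 [0.4948 0.2661 0.056 ]
green 340 81 29 31 494 [ 0.9325 -0.3505  0.056 ]
green 348 114 8 7 28 [ 0.8586 -0.3387  0.056 ]
[0.49347362 0.2518916  0.25019599] 0.03394399891879128 [-0.29799952  0.15438185 20.51945969]
```

Call:
step_arm([
  [-0.3,0.15,3.5],
  [0,0,3.5],
  [0,0,3.5],
  [0,0,3.5],
  [0,0,3.5],
  [0,0,2],
  [0,0,1],
  [0,0,0],
  [0,0,0],
  [0,0,0],
  [0,0,0],
  [0,0,0],
  [0,0,0],
], hand=[3,3,3,3,3,3,3,3,3,5,5,5,5], turn=[0,0,0,0,0,0,0,0,0,0,0,0,0])

```text
clock: 19.4
position: [0.4976, 0.2466, 0.047]
ee_rot: [2.144, 2.295, 0.003]
ft_force: [-0.3, 0.2, -0.3]
width: 0.0501
finger_force: 0.0
```

Call:
step_arm([
  [0,0,-2],
  [0,0,-4],
  [0,0,-4],
  [0,0,-4],
  [0,0,-4],
  [0,0,-2],
], hand=[5.2,5.2,5.2,5.2,5.2,5.2], turn=[0,0,0,0,0,0])

```text
clock: 19.9
position: [0.4983, 0.247, 0.2518]
ee_rot: [2.141, 2.294, 0.011]
ft_force: [0.0, 0.8, -0.3]
width: 0.0517
finger_force: 0.0
```

Run:
```python
from h import *
print(get_state()['position'],delta([.549,-.0642,.20]))
```

```text
[0.49830526 0.24699335 0.25184926] [-31.4049633    2.88609722   5.13758301]
```

Call:
step_arm([
  [-3.5,0.32,0],
  [-3.5,0.32,0],
  [-3.5,0.32,0],
  [-3.5,0.32,0],
  [-3.5,0.32,0],
  [-3.5,0.32,0],
  [-3.5,0.32,0],
  [-3.5,0.32,0],
  [-3.4,0.32,0],
  [0,0,0],
], hand=[5.2,5.2,5.2,5.2,5.2,5.2,5.2,5.2,5.2,5.2], turn=[0,0,0,0,0,0,0,0,0,0])

```text
clock: 20.73
position: [0.5476, -0.0708, 0.2459]
ee_rot: [2.149, 2.287, -0.002]
ft_force: [0.4, 0.2, 0.6]
width: 0.0522
finger_force: 0.0
```

Run:
```python
from h import *
print(get_state()['position'],delta([.5495,-.0642,.131]))
```

```text
[ 0.54762743 -0.07077231  0.24585803] [ 0.68099589  0.21501984 11.4839324 ]
```

Call:
step_arm([
  [0,0,3.5],
  [0,0,3.5],
  [0,0,2.5],
  [0,0,1],
  [0,0,0.5],
  [0,0,0],
  [0,0,0],
], hand=[5.2,5.2,5.2,5.2,5.2,5.2,5.2], turn=[0,0,0,0,0,0,0])

```text
clock: 21.32
position: [0.5478, -0.0651, 0.1373]
ee_rot: [2.143, 2.295, 0.002]
ft_force: [0.2, 0.2, 0.0]
width: 0.052
finger_force: 0.0
```

Run:
```python
from h import *
print(get_state()['position'],delta([.5495,-.0642,.1305]))
```

```text
[ 0.54779383 -0.06505744  0.1372816 ] [0.07426369 0.17451073 0.67852298]
```

Call:
step_arm([
  [0.1,0.2,0.5],
  [0,0,0.2],
  [0,0,0],
  [0,0,0],
  [0,0,0],
  [0,0,0],
  [0,0,-1],
], hand=[5.2,5.2,3,3,3,3,3], turn=[0,0,0,0,0,0,0])

```text
clock: 21.9
position: [0.5478, -0.0638, 0.1375]
ee_rot: [-2.143, -2.294, 0.002]
ft_force: [2.3, -1.2, -2.1]
width: 0.0337
finger_force: 59.9
```

Call:
step_arm([
  [0,0,-3],
  [0,0,-4],
  [0,0,-4],
  [3.59,-0.3,0],
  [3.59,-0.3,0],
  [3.59,-0.3,0],
  [3.59,-0.3,0],
  [3.59,-0.3,0],
  [3.59,-0.3,0],
  [3.59,-0.3,0],
  [3.59,-0.3,0],
  [3.59,-0.3,0],
  [3.59,-0.3,0],
  [0,0,0],
  [0,0,0],
], hand=[3,3,3,3,3,3,3,3,3,3,3,3,3,3,3], turn=[0,0,0,0,0,0,0,0,0,0,0,0,0,0,0])

```text
clock: 23.15
position: [0.4934, 0.2937, 0.2488]
ee_rot: [2.14, 2.3, -0.001]
ft_force: [-0.1, -0.5, -0.1]
width: 0.0336
finger_force: 63.2
```

Run:
```python
from h import *
print(get_state()['position'],delta([.4948,.290,.055])); bowl()
g=snap('wrist','w9')['frame']; s=snap('side','s9')['frame']
cv2.imwrite('pics/w9c.png',np.hstack([g[:,80:],cv2.resize(s[120:220,160:260],(360,384))]))
```

```text
[0.49337818 0.29365043 0.24878941] [-0.36433384  0.12346968 19.37908233]
green 140 208 39 39 897 [0.4947 0.2708 0.056 ]
green 339 81 30 31 492 [ 0.9324 -0.3488  0.056 ]
green 348 114 8 7 28 [ 0.8586 -0.3387  0.056 ]
```

View pics/w9c.png

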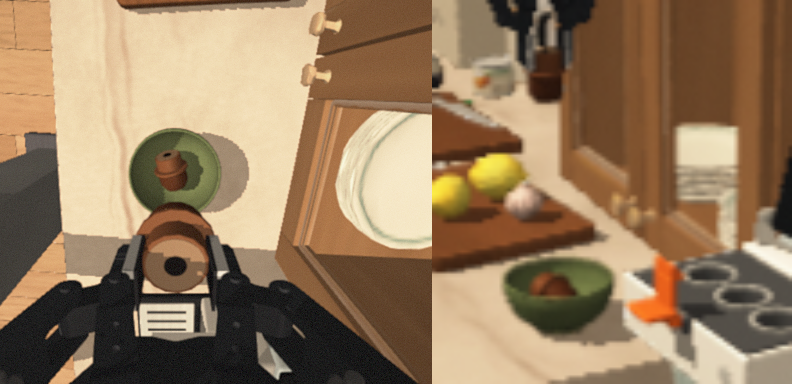

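The wrist view shows pod 1 tipped inside the bowl near its centre at (172,170). The side view shows the second pod held by its head. I'll lower it on the near (−y) side.

Call:
step_arm([
  [-2,0.1,0],
  [-2,0.1,3],
  [0,0,4],
  [0,0,4],
  [0,0,4],
  [0,0,2],
  [0,0,1],
  [0,0,0],
  [0,0,0],
], hand=[3,3,3,3,3,3,3,3,3], turn=[0,0,0,0,0,0,0,0,0])

```text
clock: 24.05
position: [0.4997, 0.2518, 0.0696]
ee_rot: [2.146, 2.294, 0.001]
ft_force: [0.8, 0.1, 0.3]
width: 0.0337
finger_force: 63.2
```

Call:
step_arm([
  [0,0,0.5],
  [0,0,0.5],
  [0,0,0.3],
  [0,0,0],
], hand=[3,3,3,3], turn=[0,0,0,0])

```text
clock: 24.38
position: [0.5009, 0.2529, 0.0572]
ee_rot: [2.143, 2.294, 0.005]
ft_force: [0.4, 0.2, 4.3]
width: 0.0337
finger_force: 64.2
```

Call:
step_arm([
  [0,0,0],
  [0,0,0],
  [0,0,0],
  [0,0,-2],
  [0,0,-4],
  [0,0,-4],
  [0,0,-4],
  [0,0,-4],
  [0,0,-2],
], hand=[4,5,5.2,5.2,5.2,5.2,5.2,5.2,5.2], turn=[0,0,0,0,0,0,0,0,0])

```text
clock: 25.13
position: [0.5003, 0.2531, 0.2611]
ee_rot: [2.142, 2.294, 0.01]
ft_force: [0.7, 0.9, -0.2]
width: 0.0521
finger_force: 0.0
```

Call:
step_arm([
  [-3.75,-0.53,0],
  [-3.75,-0.53,0],
  [-3.75,-0.53,0],
  [-3.75,-0.53,0],
  [-3.75,-0.53,0],
  [-3.75,-0.53,0],
  [-3.75,-0.53,0],
  [-3.75,-0.53,0],
  [-3.75,-0.53,0],
  [-3.75,-0.53,0],
  [-3.75,-0.53,0],
  [-3.75,-0.53,0],
  [-3.75,-0.53,0],
  [-3.75,-0.53,0],
  [-3.75,-0.53,0],
  [-3.75,-0.53,0],
  [-3.75,-0.53,0],
  [-3.75,-0.53,0],
  [0,0,0],
  [0,0,0],
], hand=[5,5,5,5,5,5,5,5,5,5,5,5,5,5,5,5,5,5,5,5], turn=[0,0,0,0,0,0,0,0,0,0,0,0,0,0,0,0,0,0,0,0])

```text
clock: 26.8
position: [0.4491, -0.4291, 0.2543]
ee_rot: [-2.147, -2.291, -0.001]
ft_force: [0.2, 0.3, -0.4]
width: 0.0502
finger_force: 0.0
```

Run:
```python
from h import *
print(get_state()['position'],get_state()['qpos'].round(2))
d=snap('wrist','w10'); t=snap('top','t10'); bowl()
cv2.imwrite('pics/w10c.png',np.hstack([d['frame'],cv2.resize(t['frame'][200:256,132:186],(270,280)).repeat(1,0)[:384] if 0 else cv2.copyMakeBorder(cv2.resize(t['frame'][200:256,132:186],(270,280)),0,104,0,0,cv2.BORDER_CONSTANT)]))
```

```text
[ 0.44907693 -0.42905578  0.25425962] [-0.86  0.48  0.36  1.45  0.    0.64]
green 140 208 39 39 704 [0.4947 0.2708 0.056 ]
green 337 81 33 31 493 [ 0.9324 -0.3471  0.056 ]
green 34 202 17 17 180 [0.5425 0.659  0.056 ]
```

View pics/w10c.png

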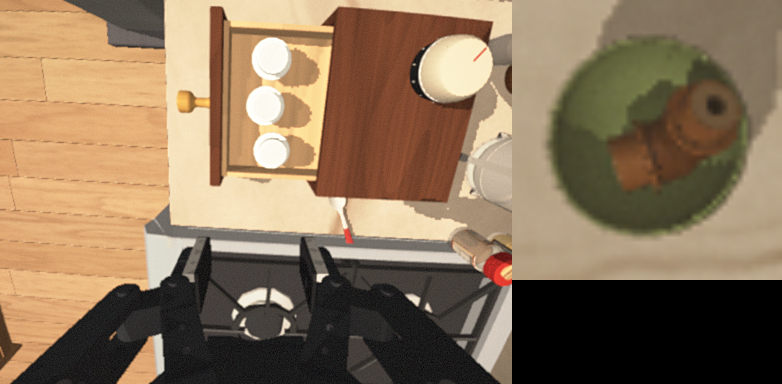

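The top crop shows both spent pods lying inside the bowl. In the wrist view the fresh pods are at about (271,59), (265,105) and (271,151). I'll fit their positions with the pod model.

Run:
```python
from h import *
from scipy.optimize import least_squares
d=load('w10'); h=cv2.cvtColor(d['frame'],cv2.COLOR_BGR2HSV)
m=((h[...,2]>175)&(h[...,1]<50)).astype(np.uint8); m[:, :235]=0;m[:,300:]=0;m[185:]=0
n,l,s,c=cv2.connectedComponentsWithStats(m)
a=np.linspace(0,2*np.pi,73)
def model(p):
    P=np.vstack([np.stack([p[0]+r*np.cos(a),p[1]+r*np.sin(a),0*a+z],1) for r,z in((.024,.05),(.024,.054),(.018,.072))])
    q=proj(d,P); return np.r_[q.min(0),q.max(0)]
for i in range(1,n):
    if s[i,4]<200: continue
    x,y,w,hh,_=s[i]; bb=np.array([x-.5,y-.5,x+w-.5,y+hh-.5])
    r=least_squares(lambda p:model(p)-bb,at(d,x+w/2,y+hh/2,.06)[:2],x_scale=.01)
    print(bb,r.x.round(4),r.fun.round(1))
    print(delta([*r.x,.10]).round(2))
print('drawer front', at(d,211,10,.072),at(d,211,185,.072),'knob',at(d,180,101,.047))
```

```text
[251.5  37.5 290.5  79.5] [ 0.4594 -0.3025] [-0.4 -0.5  0.5  0.6]
[12.26  1.79 15.59]
[245.5  85.5 283.5 124.5] [ 0.4556 -0.3571] [-0.1 -0.3  0.1  0.3]
[ 6.85  1.04 15.59]
[253.5 131.5 288.5 167.5] [ 0.4684 -0.4131] [-0.7 -0.2  0.7  0.3]
[ 1.17  1.93 15.58]
drawer front [ 0.38889847 -0.2589561   0.072     ] [ 0.39277053 -0.46070073  0.072     ] knob [ 0.34751499 -0.35852996  0.047     ]
```

Call:
step_arm([
  [1.2,1.9,2],
  [0,0,3.5],
  [0,0,3.5],
  [0,0,3.5],
  [0,0,3.5],
  [0,0,2],
  [0,0,1],
  [0,0,0],
  [0,0,0],
], hand=[4.8,4.8,4.8,4.8,4.8,4.8,4.8,4.8,4.8], turn=[0,0,0,0,0,0,0,0,0])

```text
clock: 27.7
position: [0.4685, -0.4136, 0.0667]
ee_rot: [2.142, 2.297, 0.0]
ft_force: [0.1, -0.2, 0.1]
width: 0.0477
finger_force: 0.0
```

Run:
```python
from h import *
print(get_state()['position'],delta([.4675,-.4131,.0268]))
```

```text
[ 0.46849833 -0.41360217  0.06672138] [ 0.05868917 -0.09818446  3.99206377]
```

Call:
step_arm([
  [0,0,2],
  [0,0,1],
  [0,0,0.7],
  [0,0,0.3],
  [0,0,0],
  [0,0,0],
  [0,0,0],
  [0,0,0],
  [0,0,0],
  [0,0,0],
], hand=[4.8,4.8,4.8,4.8,4.8,3,3,3,3,3], turn=[0,0,0,0,0,0,0,0,0,0])

```text
clock: 28.53
position: [0.4689, -0.4152, 0.0276]
ee_rot: [2.142, 2.294, 0.0]
ft_force: [-0.6, 0.9, 6.7]
width: 0.0389
finger_force: 63.0
```

Call:
step_arm([
  [0,0,0],
  [0,0,0],
  [0,0,-0.4],
  [0,0,0],
  [0,0,0],
  [0,0,0],
  [0,0,0],
  [0,0,0],
  [0,0,0],
], hand=[4.8,4.8,4.8,4.8,3,3,3,3,3], turn=[0,0,0,0,0,0,0,0,0])

```text
clock: 29.28
position: [0.4679, -0.4143, 0.0299]
ee_rot: [2.144, 2.296, -0.0]
ft_force: [-1.6, 1.3, 5.5]
width: 0.0342
finger_force: 59.3
```

Run:
```python
from h import *
s=get_state();print(s['position'],s['ft_force'],s['width'])
d=snap('wrist','w11'); print(proj(d,s['position']+np.array([0,0,.027])))
f=snap('side','s11')['frame']; print(proj(load('s11'),[.4684,-.4131,.06]))
cv2.imwrite('pics/w11c.png',np.hstack([cv2.resize(d['frame'][190:340,180:330],(384,384)),cv2.resize(f[240:310,230:310],(400,384))]))
```

```text
[ 0.46793889 -0.41431936  0.02994896] [-1.56455297  1.30231766  5.50256555] 0.03422183768501561
[[255.80433899 249.14677092]]
[[281.83023206 280.21398992]]
```

View pics/w11c.png

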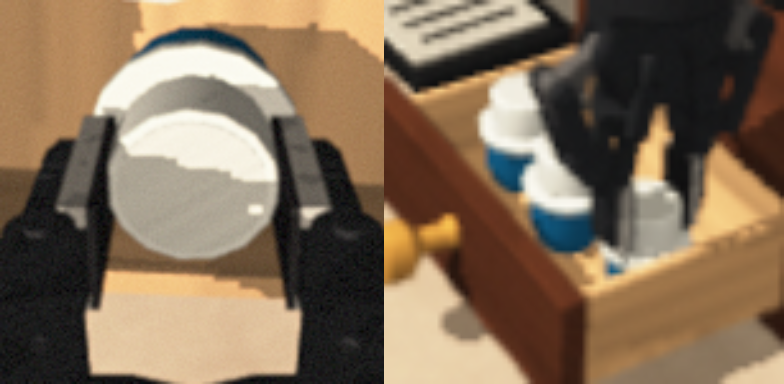

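The wrist view shows the fingers squarely on the head, with the head top's centre at about (255,262). Next I'll compute the pod's offset from the TCP.

Run:
```python
from h import *
d=load('w11'); s=get_state(); R=Ro.from_rotvec(s['ee_rot']).as_matrix()
p=at(d,255.4,262.3,.072); print(p, R.T@(p-s['position'])*100)
```

```text
[ 0.46762085 -0.41320879  0.072     ] [ 0.11619506 -0.02523706 -4.20284539]
```

Call:
step_arm([
  [0,0,-2],
  [0,0,-4],
  [0,0,-4],
  [0,0,-4],
  [0,0,-4],
  [3.5,1.3,-2],
  [3.5,1.3,0],
  [3.5,1.3,0],
  [3.5,1.3,0],
  [3.5,1.3,0],
  [3.5,1.3,0],
  [3.5,1.3,0],
  [3.6,1.3,0],
  [0,0,0],
  [0,0,0],
  [0,0,0],
], hand=[3,3,3,3,3,3,3,3,3,3,3,3,3,3,3,3], turn=[0,0,0,0,0,0,0,0,0,0,0,0,0,0,0,0])

```text
clock: 30.72
position: [0.552, -0.1275, 0.2287]
ee_rot: [-2.143, -2.296, 0.001]
ft_force: [0.5, 0.3, -0.9]
width: 0.0338
finger_force: 59.8
```

Run:
```python
from h import *
s=get_state();print(s['position'],s['width'],delta([.5524,-.1253,.134]))
```

```text
[ 0.55203888 -0.12751165  0.22870475] 0.03379792505551836 [0.21863711 0.06219371 9.47039792]
```

Call:
step_arm([
  [0.2,0.05,3],
  [0,0,3],
  [0,0,1],
  [0,0,0],
  [0,0,0],
  [0,0,0],
], hand=[3,3,3,3,3,3], turn=[0,0,0,0,0,0])

```text
clock: 31.22
position: [0.5536, -0.1264, 0.1609]
ee_rot: [2.144, 2.293, 0.001]
ft_force: [-0.3, -0.6, -0.8]
width: 0.034
finger_force: 59.8
```

Run:
```python
from h import *
s=get_state();print(s['position'],s['width'],delta([.5524,-.1253,.134]))
```

```text
[ 0.55355472 -0.12641015  0.16092993] 0.03404286402434327 [ 0.12077194 -0.11333585  2.69266381]
```

Call:
step_arm([
  [0.1,-0.1,0.6],
  [0,0,0.4],
  [0,0,0.4],
  [0,0,0],
  [0,0,0],
], hand=[3,3,3,3,3], turn=[0,0,0,0,0])

```text
clock: 31.63
position: [0.5514, -0.1243, 0.1452]
ee_rot: [-2.144, -2.296, 0.0]
ft_force: [-0.2, -0.3, -0.6]
width: 0.0339
finger_force: 59.8
```

Call:
step_arm([
  [0,0,0.4],
  [0,0,0.4],
  [0,0,0.3],
  [0,0,0],
  [0,0,0],
], hand=[3,3,3,3,3], turn=[0,0,0,0,0])

```text
clock: 32.05
position: [0.5515, -0.1244, 0.1342]
ee_rot: [-2.144, -2.296, 0.0]
ft_force: [-0.6, -0.1, -0.6]
width: 0.0343
finger_force: 59.9
```

Call:
step_arm([
  [0,0,0],
  [0,0,0],
  [0,0,0],
  [0,0,-2],
  [0,0,-4],
  [0,0,-4],
  [0,0,-1],
  [-3.22,-1.59,0],
  [-3.22,-1.59,0],
  [-3.22,-1.59,0],
  [-3.22,-1.59,0],
  [-3.22,-1.59,0],
  [-3.22,-1.59,0],
  [-3.22,-1.59,0],
  [0,0,0],
  [0,0,0],
], hand=[4.8,4.8,4.8,4.8,4.8,4.8,4.8,4.8,4.8,4.8,4.8,4.8,4.8,4.8,4.8,4.8], turn=[0,0,0,0,0,0,0,0,0,0,0,0,0,0,0,0])

```text
clock: 33.38
position: [0.4551, -0.3585, 0.2442]
ee_rot: [-2.148, -2.292, -0.001]
ft_force: [0.0, 1.7, -0.7]
width: 0.0479
finger_force: 0.0
```

Call:
step_arm([
  [0,0,4],
  [0,0,4],
  [0,0,4],
  [0,0,3],
  [0,0,2],
  [0,0,0],
  [0,0,0],
  [0,0,0],
], hand=[4.8,4.8,4.8,4.8,4.8,4.8,4.8,4.8], turn=[0,0,0,0,0,0,0,0])

```text
clock: 34.05
position: [0.4573, -0.357, 0.0761]
ee_rot: [2.141, 2.295, 0.0]
ft_force: [0.8, 0.4, 1.3]
width: 0.0483
finger_force: 0.0
```

Run:
```python
from h import *
s=get_state();print(s['position'],s['width'],delta([.4552,-.3571,.0305]))
```

```text
[ 0.45729978 -0.35699498  0.07610556] 0.04834514845560129 [ 0.01127418 -0.21830175  4.56016298]
```

Call:
step_arm([
  [0,-0.2,2],
  [0,0,1.3],
  [0,0,0.8],
  [0,0,0.4],
  [0,0,0],
  [0,0,0],
  [0,0,0],
  [0,0,0],
  [0,0,0],
  [0,0,0],
  [0,0,0],
], hand=[4.8,4.8,4.8,4.8,4.8,4.8,3,3,3,3,3], turn=[0,0,0,0,0,0,0,0,0,0,0])

```text
clock: 34.97
position: [0.455, -0.3579, 0.0309]
ee_rot: [2.142, 2.294, 0.0]
ft_force: [0.5, -0.6, 6.0]
width: 0.034
finger_force: 59.1
```

Run:
```python
from h import *
s=get_state();print(s['position'],s['width'],s['ft_force'],delta([.4552,-.3571,.0305]))
```

```text
[ 0.45498139 -0.35789088  0.03085009] 0.03398581576978741 [ 0.5219998  -0.59979202  6.01745482] [0.07747775 0.02714333 0.03491146]
```

Call:
step_arm([
  [0,0,-2],
  [0,0,-4],
  [0,0,-4],
  [0,0,-4],
  [0,0,-4],
  [3.58,1.4,-2],
  [3.58,1.4,0],
  [3.58,1.4,0],
  [3.58,1.4,0],
  [3.58,1.4,0],
  [3.58,1.4,0],
  [3.58,1.4,0],
  [3.58,1.37,0],
  [0,0,0],
  [0,0,0],
  [0,0,0],
], hand=[3,3,3,3,3,3,3,3,3,3,3,3,3,3,3,3], turn=[0,0,0,0,0,0,0,0,0,0,0,0,0,0,0,0])

```text
clock: 36.3
position: [0.5452, -0.0653, 0.2285]
ee_rot: [2.144, 2.296, -0.001]
ft_force: [-0.4, -0.7, -0.4]
width: 0.0335
finger_force: 59.7
```

Call:
step_arm([
  [0.1,0,3],
  [0,0,3],
  [0,0,1],
  [0,0,0],
  [0,0,0],
  [0,0,0],
], hand=[3,3,3,3,3,3], turn=[0,0,0,0,0,0])

```text
clock: 36.8
position: [0.5463, -0.0651, 0.1602]
ee_rot: [2.144, 2.293, 0.002]
ft_force: [-0.1, 0.8, -0.5]
width: 0.0341
finger_force: 59.8
```

Run:
```python
from h import *
s=get_state();print(s['position'],s['width'],delta([.547,-.0647,.135]))
```

```text
[ 0.54629707 -0.06506649  0.16024123] 0.03409369321121202 [0.03353755 0.06695603 2.52425745]
```

Call:
step_arm([
  [0,0.1,0.6],
  [0,0,0.4],
  [0,0,0.3],
  [0,0,0],
  [0,0,0],
], hand=[3,3,3,3,3], turn=[0,0,0,0,0])

```text
clock: 37.22
position: [0.5463, -0.0639, 0.1455]
ee_rot: [-2.144, -2.296, 0.0]
ft_force: [0.2, 0.4, -0.1]
width: 0.034
finger_force: 59.8
```

Call:
step_arm([
  [0,0,0.4],
  [0,0,0.4],
  [0,0,0.4],
  [0,0,0],
  [0,0,0],
], hand=[3,3,3,3,3], turn=[0,0,0,0,0])

```text
clock: 37.63
position: [0.5468, -0.064, 0.1335]
ee_rot: [2.144, 2.296, 0.001]
ft_force: [1.8, 0.5, -0.3]
width: 0.0335
finger_force: 59.8
```

Call:
step_arm([
  [0,0,0],
  [0,0,0],
  [0,0,0],
  [0,0,-2],
  [0,0,-4],
  [0,0,-4],
  [0,0,-1],
  [-3.31,-1.48,0],
  [-3.31,-1.48,0],
  [-3.31,-1.48,0],
  [-3.31,-1.48,0],
  [-3.31,-1.48,0],
  [-3.31,-1.48,0],
  [-3.31,-1.48,0],
  [0,0,0],
  [0,0,0],
], hand=[4.8,4.8,4.8,4.8,4.8,4.8,4.8,4.8,4.8,4.8,4.8,4.8,4.8,4.8,4.8,4.8], turn=[0,0,0,0,0,0,0,0,0,0,0,0,0,0,0,0])

```text
clock: 38.97
position: [0.4579, -0.3037, 0.2433]
ee_rot: [-2.148, -2.291, -0.0]
ft_force: [-0.5, -0.3, 0.2]
width: 0.0483
finger_force: 0.0
```

Call:
step_arm([
  [0,0,4],
  [0,0,4],
  [0,0,4],
  [0,0,3],
  [0,0,2],
  [0,0,0],
  [0,0,0],
  [0,0,0],
], hand=[4.8,4.8,4.8,4.8,4.8,4.8,4.8,4.8], turn=[0,0,0,0,0,0,0,0])

```text
clock: 39.63
position: [0.4601, -0.3021, 0.0752]
ee_rot: [2.142, 2.296, 0.001]
ft_force: [0.3, -1.0, -0.8]
width: 0.0479
finger_force: 0.0
```

Run:
```python
from h import *
s=get_state();print(s['position'],s['width'],delta([.4592,-.3025,.031]))
```

```text
[ 0.46006832 -0.30214458  0.07519774] 0.047873401090624115 [-0.02412811 -0.09653779  4.41965009]
```

Call:
step_arm([
  [0,0,2],
  [0,0,1.3],
  [0,0,0.8],
  [0,0,0.3],
  [0,0,0],
  [0,0,0],
  [0,0,0],
  [0,0,0],
  [0,0,0],
  [0,0,0],
  [0,0,0],
], hand=[4.8,4.8,4.8,4.8,4.8,4.8,3,3,3,3,3], turn=[0,0,0,0,0,0,0,0,0,0,0])

```text
clock: 40.55
position: [0.4599, -0.303, 0.0311]
ee_rot: [2.142, 2.294, 0.001]
ft_force: [0.5, 0.8, 5.9]
width: 0.0339
finger_force: 59.4
```

Run:
```python
from h import *
s=get_state();print(s['position'],s['width'],s['ft_force'],delta([.4592,-.3025,.031]))
```

```text
[ 0.45989772 -0.30304735  0.03106937] 0.033885173678275565 [0.53422097 0.77829802 5.94161423] [ 0.05937968 -0.06588934  0.00668951]
```

Call:
step_arm([
  [0,0,-2],
  [0,0,-4],
  [0,0,-4],
  [0,0,-4],
  [0,0,-4],
  [3.66,1.28,-2],
  [3.66,1.28,0],
  [3.66,1.28,0],
  [3.66,1.28,0],
  [3.66,1.28,0],
  [3.66,1.28,0],
  [3.66,1.28,0],
  [3.66,1.28,0],
  [0,0,0],
  [0,0,0],
  [0,0,0],
], hand=[3,3,3,3,3,3,3,3,3,3,3,3,3,3,3,3], turn=[0,0,0,0,0,0,0,0,0,0,0,0,0,0,0,0])

```text
clock: 41.88
position: [0.5403, -0.0051, 0.2287]
ee_rot: [2.144, 2.296, -0.001]
ft_force: [0.4, -0.3, 0.1]
width: 0.0338
finger_force: 59.9
```

Call:
step_arm([
  [0.1,0,3],
  [0,0,3],
  [0,0,1],
  [0,0,0],
  [0,0,0],
  [0,0,0],
], hand=[3,3,3,3,3,3], turn=[0,0,0,0,0,0])

```text
clock: 42.38
position: [0.5414, -0.0047, 0.1604]
ee_rot: [2.144, 2.293, 0.002]
ft_force: [-0.4, -0.1, -0.6]
width: 0.0341
finger_force: 59.9
```

Run:
```python
from h import *
s=get_state();print(s['position'],s['width'],delta([.5423,-.004,.135]))
```

```text
[ 0.54142768 -0.0046587   0.16035585] 0.034070606574039985 [0.06095163 0.08577708 2.5357581 ]
```

Call:
step_arm([
  [0,0.1,0.6],
  [0,0,0.4],
  [0,0,0.3],
  [0,0,0],
  [0,0,0],
], hand=[3,3,3,3,3], turn=[0,0,0,0,0])

```text
clock: 42.8
position: [0.5422, -0.0039, 0.146]
ee_rot: [2.143, 2.295, 0.001]
ft_force: [2.3, 0.1, -1.5]
width: 0.0337
finger_force: 59.9
```

Call:
step_arm([
  [0,0,0.4],
  [0,0,0.4],
  [0,0,0.4],
  [0,0,0],
  [0,0,0],
], hand=[3,3,3,3,3], turn=[0,0,0,0,0])

```text
clock: 43.22
position: [0.5429, -0.0041, 0.1336]
ee_rot: [2.143, 2.294, 0.002]
ft_force: [6.0, -2.2, -0.9]
width: 0.0338
finger_force: 60.0
```

Call:
step_arm([
  [0,0,0],
  [0,0,0],
  [0,0,0],
  [0,0,-2],
  [0,0,-4],
  [0,0,-4],
  [0,0,-4],
  [0,0,-2.3],
  [-3.5,-0.3,0],
  [-3.5,-0.3,0],
  [-3.6,-0.4,0],
  [0,0,0],
  [0,0,0],
], hand=[4.8,4.8,4.8,4.8,4.8,4.8,4.8,4.8,4.8,4.8,4.8,4.8,4.8], turn=[0,0,0,0,0,0,0,0,0,0,0,0,0])

```text
clock: 44.3
position: [0.5378, -0.1114, 0.2959]
ee_rot: [-2.147, -2.291, 0.001]
ft_force: [0.2, 1.2, -0.9]
width: 0.048
finger_force: 0.0
```

Run:
```python
from h import *
from scipy.optimize import least_squares
s=get_state(); print(s['position'],s['qpos'].round(2)); d=snap('wrist','w12'); bowl()
h=cv2.cvtColor(d['frame'],cv2.COLOR_BGR2HSV)
m=((h[...,2]>165)&(h[...,1]<50)).astype(np.uint8); m[:,:238]=0;m[:,300:]=0;m[215:]=0;m[:36]=0
n,l,st,c=cv2.connectedComponentsWithStats(m)
a=np.linspace(0,2*np.pi,73)
def model(p):
    P=np.vstack([np.stack([p[0]+r*np.cos(a),p[1]+r*np.sin(a),0*a+z],1) for r,z in((.024,p[2]-.022),(.024,p[2]-.018),(.018,p[2]))])
    q=proj(d,P); return np.r_[q.min(0),q.max(0)]
for i in range(1,n):
    if st[i,4]<200: continue
    x,y,w,hh,ar=st[i]; bb=np.array([x-.5,y-.5,x+w-.5,y+hh-.5])
    r=least_squares(lambda p:model(p)-bb,[*at(d,x+w/2,y+hh/2,.165)[:2],.176],x_scale=.01); print(bb,ar,r.x.round(4),r.fun.round(1))
```

```text
[ 0.53784065 -0.11139389  0.29590211] [-0.32  0.32  0.23  1.48  0.    1.19]
green 140 208 39 39 703 [0.4947 0.2708 0.056 ]
green 338 81 32 31 505 [ 0.9324 -0.3488  0.056 ]
green 34 204 18 15 176 [0.5392 0.6569 0.056 ]
[243.5  45.5 291.5  98.5] 1936 [ 0.5425 -0.0062  0.1851] [-0.5  0.4  0.5 -0.4]
[244.5 105.5 290.5 153.5] 1686 [ 0.5467 -0.0616  0.188 ] [-0.3  0.3  0.3 -0.3]
[245.5 159.5 288.5 205.5] 1404 [ 0.5503 -0.1171  0.1923] [-0.8  0.8  0.8 -0.8]
```

The three pods' positions and sizes match the wells. Next is the lid: hook the rear finger behind the open lid's free edge and pull it forward.

Call:
step_arm([
  [0,0,-2.5],
  [0,0,-2.5],
  [1.2,3.1,0],
  [1.2,3.1,0],
  [1.2,3.1,0],
  [1.2,3.2,0],
  [0,0,0],
  [0,0,0],
], hand=[7.6,7.6,7.6,7.6,7.6,7.6,7.6,7.6], turn=[0,0,0,0,0,0,0,0])

```text
clock: 45.07
position: [0.6611, -0.0518, 0.343]
ee_rot: [-2.137, -2.297, 0.003]
ft_force: [-1.1, 0.1, -0.3]
width: 0.0756
finger_force: 0.0
```

Run:
```python
from h import *
s=get_state(); print(s['position'],s['qpos'].round(2),s['width'],delta([.6597,-.0556,.265]).round(2))
```

```text
[ 0.66106682 -0.05175155  0.34303037] [-0.17  0.67  0.92  1.83  0.    1.32] 0.07560276210797681 [-0.38 -0.13  7.8 ]
```

Call:
step_arm([
  [-0.3,0,1.5],
  [0,0,2],
  [0,0,2],
  [0,0,2],
  [0,0,0],
  [0,0,0],
], hand=[7.6,7.6,7.6,7.6,7.6,7.6], turn=[0,0,0,0,0,0])

```text
clock: 45.57
position: [0.6569, -0.0565, 0.2721]
ee_rot: [-2.142, -2.294, 0.002]
ft_force: [1.1, -0.6, 0.5]
width: 0.0759
finger_force: 0.0
```

Call:
step_arm([
  [0,-1,0],
  [0,-1,0],
  [0,-1,0],
  [0,0,0],
  [0,0,0],
], hand=[7.6,7.6,7.6,7.6,7.6], turn=[0,0,0,0,0])

```text
clock: 45.98
position: [0.6303, -0.0593, 0.2748]
ee_rot: [2.142, 2.293, 0.004]
ft_force: [0.6, 0.3, 1.2]
width: 0.0759
finger_force: 0.4
```

Call:
step_arm([
  [0,-1.2,0],
  [0,-1.2,0],
  [0,-1.2,0],
  [0,-1.2,0],
  [0,-1.2,0],
  [0,-1.1,0],
  [0,-1.1,0.4],
  [0,-1.1,0.4],
  [0,-1.1,0.5],
  [0,0,0],
], hand=[7.6,7.6,7.6,7.6,7.6,7.6,7.6,7.6,7.6,7.6], turn=[0,0,0,0,0,0,0,0,0,0])

```text
clock: 46.82
position: [0.5251, -0.0665, 0.2594]
ee_rot: [2.145, 2.295, -0.0]
ft_force: [0.6, 0.4, 1.2]
width: 0.0761
finger_force: 0.5
```

Run:
```python
from h import *
s=get_state(); print(s['position'],s['ft_force'],s['finger_force'],s['width'])
d=snap('side','s13'); p=np.array([.5478,-.0642,0]);a=np.radians(4.3)
M=np.array([[np.cos(a),-np.sin(a),0],[np.sin(a),np.cos(a),0],[0,0,1]])
# lid darkness test: predicted edge corner pixel (near, y=-85) for angles
for th in (1.88,1.6,1.3,1.1,1.05,.9,.7,.4,0):
    e=np.array([.085-.15*np.cos(th)+.01*np.sin(th),-.085,.175+.15*np.sin(th)+.01*np.cos(th)])
    print(th,proj(d,p+M@e).round(0))
g=cv2.cvtColor(d['frame'],cv2.COLOR_BGR2GRAY); print(g[110:206:6,216:316:6])
```

```text
[ 0.52505402 -0.0664549   0.25936225] [0.60199791 0.41411076 1.21682591] 0.471826690081798 0.07613024263763629
1.88 [[298. 147.]]
1.6 [[288. 145.]]
1.3 [[277. 148.]]
1.1 [[269. 152.]]
1.05 [[267. 153.]]
0.9 [[261. 158.]]
0.7 [[255. 165.]]
0.4 [[247. 178.]]
0 [[242. 198.]]
[[ 92  92  57  21  29  24  19  72  71  71  72  74  73  74  71  69  74]
 [ 91  92  46  19  23  22  49  73  73  71  73  75  73  73  71  71  73]
 [ 92  47  51  21  21  23  23  18  75  73  72  74  75  73  70  71  72]
 [ 93  24  73  21  23  21  70  20  74  73  73  76  75  74  71  72  72]
 [ 92  19  20  22  21  15  22  21  74  72  72  74  74  73  73  73  79]
 [ 92  22  23  77  77  99  17  73  74  73  71  74  73  74  73  72  95]
 [ 93  96  31  57  77 102  16  74  73  74  70  75  73  73  74 142 100]
 [ 92 100  32 148  17  52  23  72  72  74  72  74  73  73  73 142 169]
 [ 93 100 195 223 218  16  17  24  54  75  74  74  74  73  73 113 113]
 [ 92 100 170 161 173  12  17  17  20  73  73  72  73  72  73  71 134]
 [ 92 102 128 127 172 104  17  15  17  24  75  73  73  72  71  71 109]
 [158 115 137 107 183 105 122  18  16  18  58  73  73  72  71  72 129]
 [190 103 109 225 234 104 148 214  16  18  21  73  72  72  71  72 126]
 [207 149  76 208 164 230 166 242 239 221  16  24  12  71  72  50  56]
 [223 121  81  97 243 173 234 229 231 178 153 214  39  13  17  61  51]
 [154 147  98  45  83  90 216 157  70  79 246 183 214 141 136  48  56]]
```

Call:
step_arm([
  [0,-0.9,0.6],
  [0,-0.9,0.7],
  [0,-0.8,0.7],
  [0,-0.8,0.9],
  [0,-0.7,0.9],
  [0,-0.6,1.0],
  [0,-0.5,1.0],
  [0,-0.5,1.1],
  [0,-0.3,1.0],
  [0,-0.3,1.0],
  [0,0,0],
], hand=[7.6,7.6,7.6,7.6,7.6,7.6,7.6,7.6,7.6,7.6,7.6], turn=[0,0,0,0,0,0,0,0,0,0,0])

```text
clock: 47.78
position: [0.4631, -0.0707, 0.1691]
ee_rot: [-2.144, -2.295, 0.001]
ft_force: [0.4, 0.1, 2.4]
width: 0.0762
finger_force: 0.8
```

Run:
```python
from h import *
s=get_state(); print(s['position'],s['ft_force'],s['finger_force'],s['width'])
```

```text
[ 0.4630647  -0.07069667  0.16914191] [0.44841733 0.09509158 2.44245908] 0.8275855919782771 0.07619478657102502
```

Call:
step_arm([
  [0,0,0.4],
  [0,0,0.4],
  [0,0,0.3],
  [0,0,0],
  [0,0,0],
], hand=[7.6,7.6,7.6,7.6,7.6], turn=[0,0,0,0,0])

```text
clock: 48.2
position: [0.4634, -0.0709, 0.1593]
ee_rot: [2.144, 2.295, -0.0]
ft_force: [-2.0, 0.5, 5.7]
width: 0.076
finger_force: 2.5
```

Call:
step_arm([
  [0,0,0.3],
  [0,0,0.2],
  [0,0,0],
  [0,0,0],
], hand=[7.6,7.6,7.6,7.6], turn=[0,0,0,0])

```text
clock: 48.53
position: [0.4628, -0.0709, 0.1543]
ee_rot: [2.144, 2.296, -0.001]
ft_force: [-3.8, -0.9, 5.8]
width: 0.0763
finger_force: 2.7
```

Call:
step_arm([
  [0,0,0.2],
  [0,0,0.2],
  [0,0,0],
  [0,0,0],
], hand=[7.6,7.6,7.6,7.6], turn=[0,0,0,0])

```text
clock: 48.87
position: [0.4625, -0.071, 0.1507]
ee_rot: [2.144, 2.296, -0.002]
ft_force: [-7.0, -0.1, 10.2]
width: 0.0757
finger_force: 4.9
```

Call:
step_arm([
  [0,0,0.2],
  [0,0,0.2],
  [0,0,0],
  [0,0,0],
], hand=[7.6,7.6,7.6,7.6], turn=[0,0,0,0])

```text
clock: 49.2
position: [0.4627, -0.0711, 0.149]
ee_rot: [2.143, 2.295, -0.001]
ft_force: [-13.3, 0.6, 25.9]
width: 0.0758
finger_force: 12.7
```

Call:
step_arm([
  [0,0,-0.6],
  [0,0,0],
  [0,0,0],
], hand=[7.6,7.6,7.6], turn=[0,0,0])

```text
clock: 49.45
position: [0.4638, -0.0707, 0.152]
ee_rot: [2.143, 2.295, 0.001]
ft_force: [-0.4, -0.2, -0.7]
width: 0.0764
finger_force: 0.0
```

Call:
step_arm([
  [0,0,-0.6],
  [0,0,0],
  [0,0,0],
], hand=[7.6,7.6,7.6], turn=[0,0,0])

```text
clock: 49.7
position: [0.4632, -0.0706, 0.1577]
ee_rot: [-2.144, -2.296, -0.0]
ft_force: [0.1, 0.2, -0.7]
width: 0.0762
finger_force: 0.0
```

The force dropped to zero after a 3 mm lift, so the lid is latched. On to the drawer: closed fingers in front of the knob.

Call:
step_arm([
  [0,0,-3],
  [0,0,-4],
  [0,0,-2],
  [-2.75,-1.72,0],
  [-2.75,-1.72,0],
  [-2.75,-1.72,0],
  [-2.75,-1.72,0],
  [-2.75,-1.72,0],
  [-2.75,-1.72,0],
  [-2.75,-1.72,0],
  [-2.75,-1.72,0],
  [-2.75,-1.72,0],
  [-2.75,-1.72,0],
  [0,0,0],
  [0,0,0],
], hand=[7.6,7.6,7.6,0,0,0,0,0,0,0,0,0,0,0,0], turn=[0,0,0,0,0,0,0,0,0,0,0,0,0,0,0])

```text
clock: 50.95
position: [0.3094, -0.3577, 0.2471]
ee_rot: [-2.147, -2.292, -0.001]
ft_force: [1.0, -0.4, 0.2]
width: 0.0004
finger_force: 0.0
```

Run:
```python
from h import *
s=get_state(); print(s['position'],s['qpos'].round(2),delta([.310,-.359,.012]))
p=np.array([.5478,-.0642,0]);a=np.radians(4.3)
M=np.array([[np.cos(a),-np.sin(a),0],[np.sin(a),np.cos(a),0],[0,0,1]])
t=snap('top','t14');sd=snap('side','s14');s0=load('side0');t0=load('top0')
print('lid region diff vs start: top',np.abs(t['frame'][150:236,230:308].astype(int)-t0['frame'][150:236,230:308]).mean(),'side',np.abs(sd['frame'][175:230,215:300].astype(int)-s0['frame'][175:230,215:300]).mean())
m=lambda f:np.argwhere(f[150:240,225:315].max(2)<60)
print(len(m(t['frame'])),len(m(t0['frame'])),m(t['frame']).max(0),m(t0['frame']).max(0))
```

```text
[ 0.30941282 -0.35770832  0.24713091] [-0.99  0.16 -0.1   1.31  0.    0.51] [-0.16043406  0.05390609 23.51291043]
lid region diff vs start: top 12.443897833432716 side 22.405276292335117
2066 1895 [89 77] [89 77]
```

Call:
step_arm([
  [-0.1,0,4],
  [0,0,4],
  [0,0,4],
  [0,0,4],
  [0,0,3.5],
  [0,0,2.5],
  [0,0,1.3],
  [0,0,0],
  [0,0,0],
], hand=[0,0,0,0,0,0,0,0,0], turn=[0,0,0,0,0,0,0,0,0])

```text
clock: 51.8
position: [0.3105, -0.356, 0.0145]
ee_rot: [-2.141, -2.297, -0.001]
ft_force: [0.4, -0.5, 0.5]
width: -0.0
finger_force: 0.0
```

Call:
step_arm([
  [0,1,0],
  [-0.05,1,0],
  [-0.05,1,0],
  [-0.05,1,0],
  [-0.05,1,0],
  [0,0,0],
], hand=[0,0,0,0,0,0], turn=[0,0,0,0,0,0])

```text
clock: 52.3
position: [0.3633, -0.3572, 0.0154]
ee_rot: [2.14, 2.296, 0.001]
ft_force: [-0.1, -0.3, 0.7]
width: 0.0003
finger_force: 0.0
```

```bash
cat >> h.py <<'E'
def drawer():
    for n,z in(('side',.047),('top',.047)):
        d=get_image(n); h=cv2.cvtColor(d['frame'],cv2.COLOR_BGR2HSV).astype(int)
        m=((abs(h[...,0]-19)<6)&(h[...,1]>170)&(h[...,2]>120)).astype(np.uint8)
        k,l,s,c=cv2.connectedComponentsWithStats(m)
        for i in range(1,k):
            if s[i,4]>15:
                p=at(d,*c[i],z)
                if -.45<p[1]<-.28 and .25<p[0]<.6: print(n,s[i].tolist(),c[i].round(1),p.round(4))
E
python3 - <<'E'
from h import *
drawer(); s=get_state(); print(s['position'],s['ft_force'])
for n in('side0','top0'):
    d=load(n); print(n,proj(d,[[.35,-.36,.047],[.475,-.355,.047]]).round(0).tolist())
E
```

```text
side [241, 276, 16, 11, 93] [247.8 280. ] [ 0.4023 -0.3565  0.047 ]
[ 0.36119088 -0.35641803  0.01484856] [-0.03319283  0.27921809  0.40326913]
side0 [[230.0, 286.0], [272.0, 272.0]]
top0 [[364.0, 277.0], [361.0, 236.0]]
```

Call:
step_arm([
  [-0.05,1,0],
  [-0.05,1,0],
  [-0.05,1,0],
  [-0.05,1,0],
  [-0.05,1,0],
  [-0.05,1,0],
  [-0.05,1,0],
  [-0.05,1,0],
  [0,0.5,0],
  [0,0,0],
  [0,0,0],
], hand=[0,0,0,0,0,0,0,0,0,0,0], turn=[0,0,0,0,0,0,0,0,0,0,0])

```text
clock: 53.32
position: [0.4462, -0.355, 0.0151]
ee_rot: [2.143, 2.295, 0.0]
ft_force: [-0.8, 0.0, 0.3]
width: 0.0002
finger_force: 0.0
```

Call:
step_arm([
  [0,0.4,0],
  [0,0.4,0],
  [0,0,0],
  [0,0,0],
], hand=[0,0,0,0], turn=[0,0,0,0])

```text
clock: 53.65
position: [0.4536, -0.3541, 0.0149]
ee_rot: [2.144, 2.296, 0.001]
ft_force: [0.8, 0.0, 0.6]
width: -0.0001
finger_force: 0.0
```

Call:
step_arm([
  [0,0.4,0],
  [0,0.4,0],
  [0,0.3,0],
  [0,0,0],
  [0,0,0],
], hand=[0,0,0,0,0], turn=[0,0,0,0,0])

```text
clock: 54.07
position: [0.4548, -0.3538, 0.0147]
ee_rot: [-2.141, -2.283, 0.023]
ft_force: [-24.7, -3.1, 16.7]
width: -0.0001
finger_force: 12.6
```

Call:
step_arm([
  [0,0.3,0],
  [0,0.3,0],
  [0,0,0],
  [0,0,0],
], hand=[0,0,0,0], turn=[0,0,0,0])

```text
clock: 54.4
position: [0.4547, -0.3539, 0.0148]
ee_rot: [-2.139, -2.275, 0.036]
ft_force: [-39.6, -3.9, 26.8]
width: 0.0001
finger_force: 20.6
```

Call:
step_arm([
  [0,-2,0],
  [0,-3,0],
  [0,-3,0],
  [0,-1,-3],
  [0,-1,-4],
  [0,-1,-4],
  [0,0,-4],
  [0,0,-4],
  [0,0,-4],
  [0,0,0],
  [0,0,0],
], hand=[0,0,0,0,0,0,0,0,0,0,0], turn=[0,0,0,0,0,0,0,0,0,0,0])

```text
clock: 55.32
position: [0.362, -0.3621, 0.2477]
ee_rot: [2.14, 2.291, -0.001]
ft_force: [0.2, 0.2, -1.0]
width: 0.0
finger_force: 0.0
```

Run:
```python
from h import *
drawer(); bowl()
t=snap('top','t15');sd=snap('side','s15');s0=load('side0');t0=load('top0')
def mm(a,b,y0,y1,x0,x1):
    a=a[y0:y1,x0:x1].astype(int);b=b['frame'][y0:y1,x0:x1].astype(int); e=np.abs(a-b).max(2); return round(e.mean(),1),round((e>30).mean(),3)
print('catch top',mm(t['frame'],t0,228,246,258,282),'lid top',mm(t['frame'],t0,172,228,238,304),'side lid',mm(sd['frame'],s0,175,203,218,300),'mug',mm(t['frame'],t0,128,160,222,248),'timer',mm(t['frame'],t0,165,190,335,360),'tumbler side',mm(sd['frame'],s0,218,245,220,255))
print('drawer area',mm(t['frame'],t0,220,262,335,392))
# wooden panel front edge in top image: dark reddish pixels column at u=350
h=cv2.cvtColor(t['frame'],cv2.COLOR_BGR2HSV)
for u in (340,350,380,390):
    v=[i for i in range(190,270) if h[i,u,1]>120 and t['frame'][i,u,2]<125 ]; print(u,v[-1], at(t,u,v[-1]+.5,.072)[:2])
```

```text
side [269, 267, 17, 11, 112] [275.6 271.1] [ 0.4872 -0.3548  0.047 ]
top [359, 223, 4, 8, 24] [361.  226.2] [ 0.5039 -0.3567  0.047 ]
top [358, 232, 8, 5, 38] [361.5 234.1] [ 0.4796 -0.3576  0.047 ]
green 140 208 39 39 703 [0.4947 0.2708 0.056 ]
green 338 81 31 31 484 [ 0.9324 -0.3471  0.056 ]
green 34 201 17 18 187 [0.5441 0.6592 0.056 ]
catch top (np.float64(4.2), np.float64(0.0)) lid top (np.float64(13.4), np.float64(0.048)) side lid (np.float64(31.2), np.float64(0.324)) mug (np.float64(12.5), np.float64(0.154)) timer (np.float64(3.9), np.float64(0.0)) tumbler side (np.float64(16.2), np.float64(0.102))
drawer area (np.float64(60.9), np.float64(0.917))
340 223 [ 0.50975129 -0.28618069]
350 223 [ 0.50992756 -0.31680567]
380 223 [ 0.51037063 -0.4092194 ]
390 222 [ 0.51355165 -0.44039867]
```

Call:
step_arm([
  [3.7,0.6,-0.5],
  [3.7,0.6,-0.5],
  [3.7,0.6,-0.5],
  [3.7,0.6,-0.5],
  [3.7,0.6,0],
  [3.7,0.6,0],
  [3.7,0.6,0],
  [3.7,0.6,0],
  [3.7,0.6,0],
  [3.7,0.6,0],
  [3.7,0.6,0],
], hand=[0,0,0,0,0,0,0,0,0,0,0], turn=[0,0,0,0,0,0,0,0,0,0,0])

```text
clock: 56.48
position: [0.3975, 0.0521, 0.2636]
ee_rot: [-2.143, -2.295, 0.002]
ft_force: [1.0, -0.2, -1.2]
width: 0.0
finger_force: 0.0
```

Call:
step_arm([
  [3.7,-1.1,0],
  [3.7,-1.1,0],
  [3.7,-1.1,0],
  [3.7,-1.1,0],
  [3.7,-1.1,0],
  [3.7,-1.1,0],
  [3.7,-1.1,0],
  [3.7,-1.1,0],
  [3.7,-1.1,0],
  [3.7,-1.1,0],
  [3.7,-1.1,0],
  [0,0,0],
  [0,0,0],
], hand=[0,0,0,0,0,0,0,0,0,0,0,0,0], turn=[0,0,0,0,0,0,0,0,0,0,0,0,0])

```text
clock: 57.57
position: [0.2487, 0.4487, 0.2628]
ee_rot: [2.14, 2.299, -0.005]
ft_force: [-0.6, -0.1, 0.1]
width: -0.0001
finger_force: 0.0
```

Run:
```python
from h import *
print(get_state()['position'])
t=snap('top','t16');sd=snap('side','s16');s0=load('side0');t0=load('top0')
def mm(a,b,y0,y1,x0,x1):
    a=a[y0:y1,x0:x1].astype(int);b=b['frame'][y0:y1,x0:x1].astype(int); e=np.abs(a-b).max(2); return round(e.mean(),1),round((e>30).mean(),3)
T,S=t['frame'],sd['frame']
print('catch',mm(T,t0,228,246,258,282),'lid top',mm(T,t0,172,228,238,304),'side lid',mm(S,s0,175,203,218,300),'mug',mm(T,t0,128,160,222,248),'timer',mm(T,t0,165,190,335,360),'tumbler side',mm(S,s0,218,245,220,255)); drawer(); bowl()
```

```text
[0.24870553 0.4486684  0.26280705]
catch (np.float64(2.0), np.float64(0.0)) lid top (np.float64(7.9), np.float64(0.106)) side lid (np.float64(8.5), np.float64(0.099)) mug (np.float64(8.6), np.float64(0.093)) timer (np.float64(2.1), np.float64(0.0)) tumbler side (np.float64(2.9), np.float64(0.02))
side [269, 267, 17, 11, 109] [275.5 271. ] [ 0.4873 -0.3543  0.047 ]
top [359, 223, 4, 8, 24] [361.  226.2] [ 0.5039 -0.3567  0.047 ]
top [358, 232, 8, 5, 37] [361.4 234.1] [ 0.4795 -0.3573  0.047 ]
green 140 208 39 39 746 [0.4947 0.2708 0.056 ]
green 341 81 28 31 485 [ 0.9325 -0.3521  0.056 ]
green 34 203 17 16 165 [0.5408 0.6588 0.056 ]
```

Run:
```python
from h import *
T,S=load('t16')['frame'],load('s16')['frame'];t0,s0=load('top0')['frame'],load('side0')['frame']
def tm(a,b,y0,y1,x0,x1,k=4):
    e=lambda f:cv2.Canny(f,60,150)
    r=cv2.matchTemplate(a[y0-k:y1+k,x0-k:x1+k],b[y0:y1,x0:x1],cv2.TM_CCOEFF_NORMED); i=np.unravel_index(r.argmax(),r.shape); return (i[0]-k,i[1]-k,round(float(r.max()),3))
print('lid side',tm(S,s0,176,194,214,250),'lid side near corner',tm(S,s0,188,206,250,285),'lid top',tm(T,t0,200,236,232,306),'mug top',tm(T,t0,128,160,224,248),'tumbler',tm(S,s0,220,245,225,255),'catch',tm(S,s0,183,208,212,232))
e=np.abs(T.astype(int)-t0).max(2)[128:160,222:248]; y,x=np.nonzero(e>30); print('mug diff where',x.min()+222,x.max()+222,y.min()+128,y.max()+128)
for f in(T,t0):
    h=cv2.cvtColor(f,cv2.COLOR_BGR2HSV)[120:165,218:252].astype(int); m=(abs(h[...,0]-85)<15)&(h[...,1]>70); y,x=np.nonzero(m); print('teal',m.sum(),x.mean()+218,y.mean()+120,x.min(),x.max(),y.min(),y.max())
```

```text
lid side (np.int64(0), np.int64(0), 0.822) lid side near corner (np.int64(0), np.int64(0), 0.789) lid top (np.int64(0), np.int64(0), 0.966) mug top (np.int64(0), np.int64(0), 0.947) tumbler (np.int64(0), np.int64(0), 0.993) catch (np.int64(0), np.int64(0), 0.913)
mug diff where 222 237 128 159<stdin>:9: RuntimeWarning: Mean of empty slice.
  ret = ret.dtype.type(ret / rcount)
Traceback (most recent call last):
ValueError: zero-size array to reduction operation minimum which has no identity
```

```bash
python3 -c "
from rig import *
print(job_done())"
```

```text
the job is handed in; nothing more can be done
None
```

I handed the job in. By the final camera and force checks, both spent pods are in the bowl, all three fresh pods are in their wells, the lid is latched, the drawer is shut and the bystanders have not moved; the judge returned no verdict, and pushing the drawer onto its stop read 39.6 N along the push (about 48 N in all at the wrist, through the fingertips), near the 40 N body limit.

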